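# Pin up the hinge knuckles in the tacking jig

### The job

Set up the blue hinge jig for tack welding: swing its red-knobbed eye arm round until it clicks home against its stop, and set every loose steel hinge knuckle flat in a pocket of its own with its bore along the jig. Then thread the orange-handled pin in through the entry post, all the knuckles and the eye of the arm until its handle is up against the post, and last swing the yellow-knobbed keeper round behind the handle until it clicks home. Leave the tin, spanner and tube offcut near the jig undisturbed.

Things in the scene. Friction and masses are not known exactly. Their poses are not given: they have to be found in the camera images.
- jig: Blue hinge tacking jig, fixed to the table: base 12 mm thick, own x -105 to 185, y -62 to 62 mm. Origin on the table under the middle of a row of four pockets; z up; x runs along the row towards the side where the pin enters (roughly the robot's left). Bore line: y = 0, z = 28 mm. Pockets at x = 57, 19, -19, -57 mm; entry post at x = 79 to 89 mm; beyond it the base is clear for the pin's handle.
- jig_post_mouth (a point): Centre of the mouth of the 16 mm round bore of the dark entry post (10 mm thick, 44 mm wide, top 54 mm above the table), on its outer face: x = 89, y = 0, z = 28 mm in the jig's frame; its x axis points out of the bore, against the way the pin goes in.
- pocket_0 (a point): Centre of the floor (12 mm above the table) of the pocket next to the entry post; axes as the jig's. All pockets are open-topped, 35 mm long (x), 38 mm wide (y), 6 mm deep.
- pocket_1 (a point): Centre of the floor of the second pocket.
- pocket_2 (a point): Centre of the floor of the third pocket.
- pocket_3 (a point): Centre of the floor of the pocket next to the eye arm.
- eye_arm (a joint): Swing of the eye arm about its upright hinge (rad): 0 folded out, 1.20 home at its stop, its dark eye plate (10 mm thick, 32 wide, top 48 mm above the table, 16 mm bore) then at x = -84 mm of the jig, bore on the bore line. Growing = clockwise from above. Starts at 0 to 0.25, light friction, stays where left; from 0.95 to 1.08 it climbs a sprung ball (about 3 N at the knob) and snaps home.
- eye_arm_hinge (a point): Point on the eye arm's upright hinge axis (x = -84, y = -75 mm in the jig's frame).
- eye_arm_knob (a point): Centre of the eye arm's upright red knob, 112 mm from the hinge axis, 56 mm above the table: cylinder 16 mm across, from 36 to 72 mm above the table; can be pinched from above or pushed sideways.
- keeper (a joint): Swing of the keeper about its upright hinge (rad): 0 folded out along the jig's x, 1.57 home at its stop, its upright tongue (10 mm thick, 40 wide, 20 to 50 mm above the table) across the bore line at x = 139 to 149 mm of the jig, 4 mm behind the handle of a fully inserted pin. Growing = clockwise from above. Starts at 0 to 0.2; friction as the eye arm; sprung ball at 1.32 to 1.45.
- keeper_hinge (a point): Point on the keeper's upright hinge axis (x = 144, y = 75 mm in the jig's frame).
- keeper_knob (a point): Centre of the keeper's upright yellow knob, 115 mm from its hinge axis, 56 mm above the table: cylinder 16 mm across, from 36 to 72 mm above the table.
- knuckle_0: Loose steel hinge knuckle (3 or 4 of four are present, all alike): block 32 mm long (own x), 34 wide (y), 32 high, 0.16 kg, with a round 16 mm bore along its x, centred 16 mm above the underside, and a brass grease nipple 3 mm high on top. Origin at the centre of the underside, z up; either end may face either way. Starts standing on the table.
- knuckle_1: Loose steel hinge knuckle (3 or 4 of four are present, all alike): block 32 mm long (own x), 34 wide (y), 32 high, 0.16 kg, with a round 16 mm bore along its x, centred 16 mm above the underside, and a brass grease nipple 3 mm high on top. Origin at the centre of the underside, z up; either end may face either way. Starts standing on the table.
- knuckle_2: Loose steel hinge knuckle (3 or 4 of four are present, all alike): block 32 mm long (own x), 34 wide (y), 32 high, 0.16 kg, with a round 16 mm bore along its x, centred 16 mm above the underside, and a brass grease nipple 3 mm high on top. Origin at the centre of the underside, z up; either end may face either way. Starts standing on the table.
- knuckle_3: Loose steel hinge knuckle (3 or 4 of four are present, all alike): block 32 mm long (own x), 34 wide (y), 32 high, 0.16 kg, with a round 16 mm bore along its x, centred 16 mm above the underside, and a brass grease nipple 3 mm high on top. Origin at the centre of the underside, z up; either end may face either way. Starts standing on the table.
- pin: Alignment pin lying on the table: steel rod 10 mm thick, 186 mm long with 8 mm tapered tip, from the origin along its own -x; orange handle block x = 0 to 46 mm, 22 mm wide (y), 32 mm high, its underside level with the rod's. Origin on the underside below the shoulder (where rod meets handle); rod axis 5 mm above it; z up. About 0.22 kg, balanced near the shoulder.
- pin_shoulder (a point): Point on the rod's axis at the handle's flat shoulder.
- pin_tip (a point): Point of the tapered tip, on the rod's axis, 186 mm from the shoulder.
- paste_tin: Round white tin with a red lid, 65 mm across and 37 mm high, a bystander to leave alone.
- spanner: Steel spanner 184 mm long, lying on the table, a bystander to leave alone.
- tube_offcut: Dark square tube offcut 25 x 120 x 25 mm, a bystander to leave alone.
There are look-alikes about, which are no part of the job. What is shaped like the knuckle_0 but green, purple or turquoise is not meant.

How it is judged:
On the way, in this order (a step that is already met when the one before it is completed fails the run):
1. the eye arm is clicked home and every knuckle present stands in a pocket, bore along the jig (value of joint eye_arm above 1.13 rad and z of knuckle_0 in the frame of jig between 0.009 and 0.015 m and y of knuckle_0 in the frame of jig between -0.004 and 0.004 m and x of knuckle_0 in the frame of jig between -0.064 and 0.064 m and angle between the x axis of each of knuckle_0, knuckle_1, knuckle_2, knuckle_3 and the x axis of jig, either way round below 0.2 rad and z of knuckle_1 in the frame of jig between 0.009 and 0.015 m and y of knuckle_1 in the frame of jig between -0.004 and 0.004 m and x of knuckle_1 in the frame of jig between -0.064 and 0.064 m and z of knuckle_2 in the frame of jig between 0.009 and 0.015 m and y of knuckle_2 in the frame of jig between -0.004 and 0.004 m and x of knuckle_2 in the frame of jig between -0.064 and 0.064 m and z of knuckle_3 in the frame of jig between 0.009 and 0.015 m and y of knuckle_3 in the frame of jig between -0.004 and 0.004 m and x of knuckle_3 in the frame of jig between -0.064 and 0.064 m), for 0.2 s.
2. the pin runs through post, knuckles and eye, its handle against the post (all of step 1 and y of pin_shoulder in the frame of jig between -0.005 and 0.005 m and z of pin_shoulder in the frame of jig between 0.023 and 0.033 m and y of pin_tip in the frame of jig between -0.005 and 0.005 m and z of pin_tip in the frame of jig between 0.023 and 0.033 m and x of pin_shoulder in the frame of jig below 0.095 m and x of pin_tip in the frame of jig below -0.089 m), for 0.2 s.
3. the keeper is clicked home behind the handle (value of joint keeper above 1.49 rad), for 0.2 s.
At the end, for the whole second after the job is handed in: Eye arm within 0.07 and keeper within 0.08 rad of their stops; each knuckle present in a pocket, bore within 4 mm of the bore line, along the jig; pin within 5 mm of the line at both ends, shoulder within 6 mm of the post, tip beyond the eye; all at rest (all of step 2 and value of joint keeper above 1.49 rad and linear speed of pin below 0.02 m/s); the robot touches nothing.
It fails at once if the paste tin is moved by more than 4 cm (distance of paste_tin from where it was at the start of the episode above 0.04 m).
It fails at once if the spanner is moved by more than 4 cm (distance of spanner from where it was at the start of the episode above 0.04 m).
It fails at once if the tube offcut is moved by more than 4 cm (distance of tube_offcut from where it was at the start of the episode above 0.04 m).
Of knuckle_0, knuckle_1, knuckle_2, knuckle_3 only 3 to 4 are there at a start; the rules pass over those that are not, and their reading is None.
At some moment in a run one of pin, knuckle_0, knuckle_1, knuckle_2, knuckle_3 may be knocked a few centimetres aside while the robot is not near it.
It also fails if it takes over 208 s, if anything falls off the work surface, if the arm or the gripper's body presses on something with over 40 N, if the wrist force passes 120 N, or if a joint passes its speed limit or range.

### The arm

A 6-joint arm with a two-finger parallel gripper is mounted at the origin on the work surface; the furniture and walls round the work are solid. World frame = base frame: x ahead of the robot, y to its left, z up, the work surface at z = 0. Lengths are in m, angles in rad, forces in N, time in s.
With the tool pointing down it reaches from about 0.3 to 0.75 m from the base axis. Payload 8.5 kg.
Tool frame: the origin (TCP) lies midway between the tips of the shut fingers; the grasp point (between the pads) lies 19 mm behind it; z points along the fingers, y is the line along which they close (so a half turn about z gives the same grasp; the last joint's range is limited). The gripper opens to 88 mm and grips with 3 to 60 N. Pads are 18 mm wide; open, the fingers measure 123 mm over their backs; the gripper's body (75 mm by 187 mm) begins 45 mm behind the grasp point.
Start: joints at [1.049, 0.381, 1.297, -0, 1.464, -0.215], TCP at [0.166, 0.524, 0.239] pointing down, gripper open.
Joint ranges: [-3.11, 3.11], [-0.89, 2.33], [0.22, 2.48], [-1.42, 4.56], [0.17, 2.85], [-2.88, 2.88]. Speed limits (rad/s): [2.39, 2.39, 3.14, 3.14, 3.14, 3.14].

### API

Orientations are given as a rotation vector (axis times angle).
In Python, from rig import ctrl gives the robot as it stands.
- The arm moves only by the tool arm_command, never from a script. Its argument "plan" is a list of rows, each a list of 3 entries, a list of its own where there are three numbers: the finger opening in mm, from 0 to 88.1, then the shift along the tool's x, y, z normalised to -1 to 1, where 1 is 120 mm, then the turn about the tool's z normalised to -1 to 1, where 1 is 90 degrees. In form: [[gripper, [tx, ty, tz], roll], ...]. A call has 1 to 12 rows; each row is the pose to reach, as a shift and turn from the pose commanded when the call began, along the tool's axes at that moment; what a row does not reach only later rows make up. A row lasts 1/12 s, in which the tool goes at most 41.7 mm and 7.16 degrees, less where a joint would pass 70% of its speed; a pose out of reach is approached as far as the arm can. A call with a number of a shift or a turn outside -1 to 1 is refused whole. A call with a gripper value outside its range is refused whole. The fingers move at their own pace and stop on an object; "force" is the grip in N (left out, the last holds). Time passes only in rows, so rows that repeat a pose let the fingers close. It gives the time, the measured TCP pose, the force, the opening and the grip force at its end, in the units of the state.
- ctrl.get_obs(): the state, without advancing time (a new reading comes with each control period).
- ctrl.read_camera(name): name is "scene" or "top"; returns a dict with "color" (420x560x3 uint8, red, green, blue), "z_map" (420x560 float32, m along the optical axis (not along the pixel's ray), 0 where there is no reading), "fx", "fy", "cx", "cy" (pixels), "dist_coeffs" ([k1, k2, p1, p2, k3] as OpenCV has them; the pictures are not rectified), "position" and "attitude" of the camera in the world. Camera axes: x right, y up, looking along -z (the intrinsics and any distortion apply to the point x, -y, -z); pixel columns grow to the right and rows downward; lengths in m; the calibration is good to about 2 mm. A picture is of the moment at which its call begins.
- ctrl.close_job(): hands the job in; it is judged then, once.
The state is a dict: "t": time; "q": joint angles; "dq": joint speeds; "joint_efforts": joint torques, N m; "eef_pos": TCP position; "ee_rot": TCP orientation; "contact_force": force on the tool from outside, world axes, zero at the start; "wrist_torque": the same for the moment, N m; "gripper_width": finger opening in m; "finger_force": force on a finger pad.
Only numpy, scipy, OpenCV 4.12 (cv2) and the standard library are available. Lean on these libraries where they do the work, as an engineer would, in place of code of your own. Each camera call takes 0.05 s, during which the arm holds its last target. There are 200 camera calls.

## Working session

There is one attempt and no reset: what is moved stays moved. The work goes in short steps, Python scripts to look and compute and a tool call to move; the robot and the scene stay as the last step left them, time stands still between calls to the robot, and variables do not carry over. Pictures are saved under pics/ and viewed, at most 14 in all, crops included, and the job is handed in when it is done.

Besides the shell and the picture viewer there is one more tool, called after ">>>" by a JSON object that holds its "name" and its "arguments", one argument or row to a line. arm_command: Moves the arm, as the interface text tells. Its arguments: {"type":"object","properties":{"plan":{"type":"array","items":{"type":"array"}},"force":{"type":"number"}},"required":["plan"]}

```bash
mkdir -p pics; ls; cat > h.py <<'E'
import numpy as np, cv2
from rig import ctrl
from scipy.spatial.transform import Rotation as R
def cam(n):
    c=ctrl.read_camera(n)
    return c
def rot(c):
    a=np.array(c['attitude'],float)
    if a.shape==(3,3): return a
    return R.from_rotvec(a).as_matrix() if a.size==3 else R.from_quat(a).as_matrix()
def rays(c,uv):
    K=np.array([[c['fx'],0,c['cx']],[0,c['fy'],c['cy']],[0,0,1]],float)
    p=cv2.undistortPoints(np.array(uv,float).reshape(-1,1,2),K,np.array(c['dist_coeffs'],float)).reshape(-1,2)
    d=np.c_[p[:,0],-p[:,1],-np.ones(len(p))]
    return d@rot(c).T
def onz(c,uv,z):
    d=rays(c,uv); o=np.array(c['position']); return o+d*((z-o[2])/d[:,2])[:,None]
def pts(c):
    h,w=c['z_map'].shape
    u,v=np.meshgrid(np.arange(w),np.arange(h))
    d=rays(c,np.c_[u.ravel(),v.ravel()])
    P=np.array(c['position'])+d*c['z_map'].ravel()[:,None]
    return P.reshape(h,w,3)
def save(n,im,s=1):
    cv2.imwrite('pics/'+n+'.png',cv2.resize(im[...,::-1],None,fx=s,fy=s,interpolation=cv2.INTER_CUBIC))
E
python3 - <<'E'
from h import *
print(ctrl.get_obs())
for n in('scene','top'):
    c=cam(n); save(n+'0',c['color'],1.4); np.savez(n+'0.npz',**c)
    print(n,{k:c[k] for k in c if k not in('color','z_map')},(c['z_map']>0).mean())
E
```

```text
pics
{'t': 0.0, 'q': array([ 1.04870220e+00,  3.81205409e-01,  1.29822494e+00,  1.19477623e-05,
        1.46360724e+00, -2.15273068e-01]), 'dq': array([-0.0004234 , -0.00087082,  0.00080617, -0.00022247,  0.00028391,
       -0.00058568]), 'joint_efforts': array([-3.65745414e-03, -4.37918293e+01, -2.24556881e+01,  7.12013198e-02,
        3.51336063e-02, -1.01690036e-04]), 'eef_pos': array([0.16596403, 0.52407988, 0.2381448 ]), 'ee_rot': array([-4.79985788e-01, -3.10417016e+00,  2.11008865e-03]), 'contact_force': array([ 0.33925916,  0.38338921, -0.98660458]), 'wrist_torque': array([ 0.04400644, -0.04589275, -0.0647757 ]), 'finger_force': 0.0, 'gripper_width': 0.0881683306646651}
scene {'fx': 421.32915007595585, 'fy': 421.32915007595585, 'cx': 284.15139646694644, 'cy': 210.728338311246, 'dist_coeffs': array([0.0153518, 0.       , 0.       , 0.       , 0.       ]), 'position': array([ 0.04450673, -0.79520442,  0.59135852]), 'attitude': array([ 1.04501459, -0.29753717, -0.4605027 ])} 0.9958163265306123
top {'fx': 382.8219630587135, 'fy': 382.8219630587135, 'cx': 282.94828020430964, 'cy': 204.919216159413, 'dist_coeffs': array([0.00317991, 0.        , 0.        , 0.        , 0.        ]), 'position': array([0.39214232, 0.06947423, 1.24561153]), 'attitude': array([ 0.10887049, -0.12185692, -1.54140407])} 0.9960586734693877
```

View pics/top0.png

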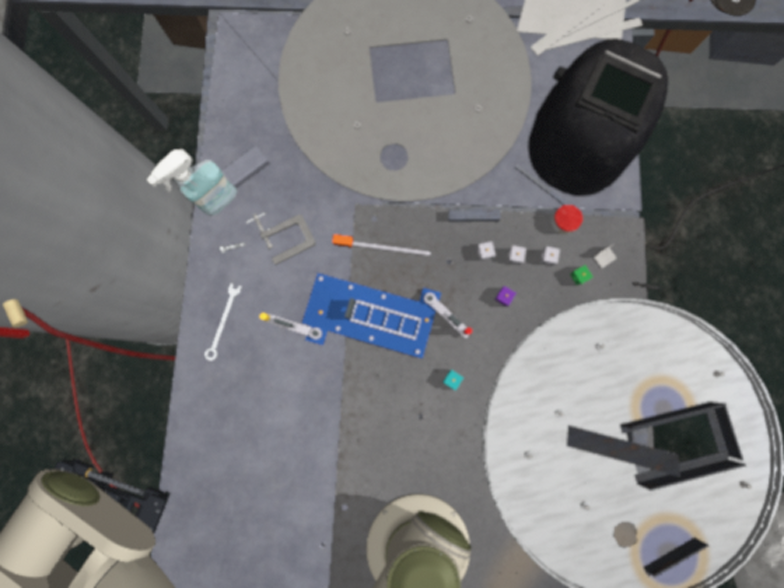

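View pics/scene0.png

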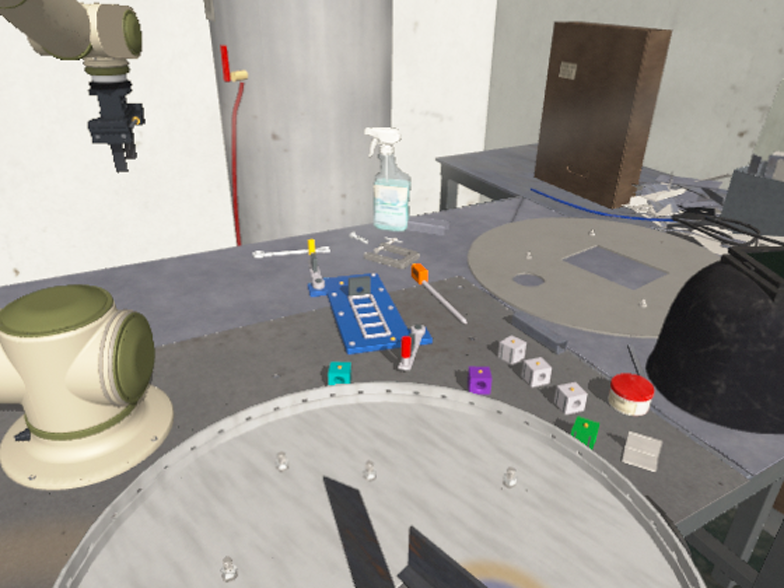

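The top view shows the jig at about (370,315), the pin at (343,240)–(430,253), the keeper knob at (264,316) and the eye-arm knob at (467,330). Knuckle candidates are at (487,250), (518,254), (552,255) and a plain light block at (606,257). The purple (506,296), green (583,275) and turquoise (454,380) blocks are look-alikes. Next I'll enlarge the candidates.

```bash
python3 - <<'E'
from h import *
s=np.load('scene0.npz');t=np.load('top0.npz')
a=cv2.resize(s['color'][230:340,345:485][...,::-1],(700,550),interpolation=cv2.INTER_CUBIC)
b=cv2.resize(t['color'][165:215,330:450][...,::-1],(720,300),interpolation=cv2.INTER_CUBIC)
cv2.imwrite('pics/crops.png',a);cv2.imwrite('pics/cropt.png',b)
E
```

```text
(no output)
```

View pics/crops.png

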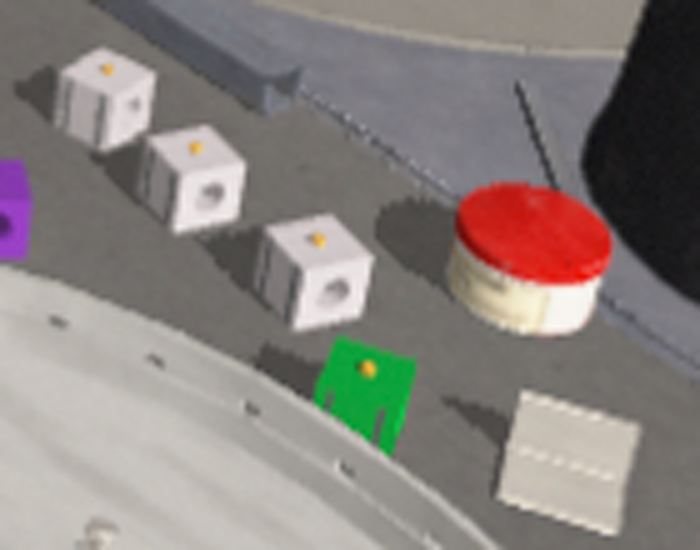

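View pics/cropt.png

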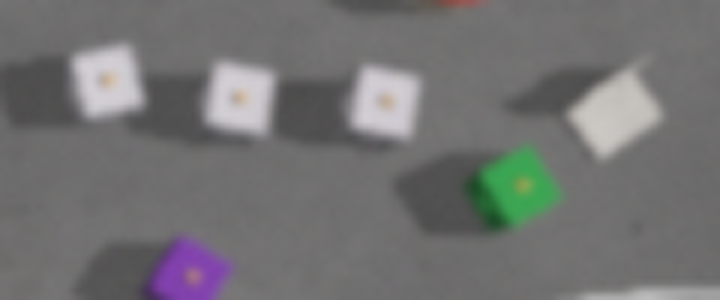

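```bash
cat > m.py <<'E'
from h import *
def hsv(c): return cv2.cvtColor(c['color'],cv2.COLOR_RGB2HSV).astype(int)
def comps(m,amin=8):
    n,l,st,ce=cv2.connectedComponentsWithStats(m.astype(np.uint8))
    return [(l==i) for i in range(1,n) if st[i,4]>=amin]
def rect(P):
    r=cv2.minAreaRect((P[:,:2]*1000).astype(np.float32)); b=cv2.boxPoints(r)
    e=[b[1]-b[0],b[2]-b[1]]; L=[np.linalg.norm(x) for x in e]; k=int(L[1]>L[0])
    return np.array(r[0]),L[k],L[1-k],np.degrees(np.arctan2(e[k][1],e[k][0]))
def ctr(m,up=8):  # subpixel contour pts of mask
    cs,_=cv2.findContours(m.astype(np.uint8),cv2.RETR_EXTERNAL,cv2.CHAIN_APPROX_NONE)
    return np.concatenate(cs).reshape(-1,2)
def uvm(m): v,u=np.nonzero(m); return np.c_[u,v]
E
cat > meas.py <<'E'
from m import *
for n in('top','scene'):
    c=dict(np.load(n+'0.npz')); H=hsv(c); P=pts(c); h,s,v=H[...,0],H[...,1],H[...,2]; Z=P[...,2]
    reg=(P[...,0]>.25)&(P[...,0]<.75)&(P[...,1]>-.35)&(P[...,1]<.45)&(Z<.1)&(Z>-.01)
    print(n,'table z',np.median(Z[reg]))
    for nm,m,z in [('red',((h<5)|(h>174))&(s>150)&(v>90),.072),('yel',(h>20)&(h<35)&(s>150)&(v>120),.072),('org',(h>5)&(h<17)&(s>150)&(v>120),.032),('blue',(h>105)&(h<120)&(s>150),.012),('wht',(s<40)&(v>165),.032)]:
        for k in comps(m&reg,6):
            q=P[k]; zz=np.percentile(q[:,2],[5,50,95])*1000
            uv=uvm(k); o=onz(c,ctr(k),z)
            print(nm,k.sum(),'px',uv.mean(0).round(0),'dep',(q.mean(0)*1000).round(0),'z',zz.round(0),'ray',(onz(c,[uv.mean(0)],z)[0]*1000).round(1),[np.round(x,1) for x in rect(o)])
E
python3 meas.py
```

```text
top table z 0.0009846590228674845
red 125 px [404. 159.] dep [ 734. -328.   39.] z [34. 39. 43.] ray [ 724.5 -317.1   72. ] [array([ 723.8, -316.1]), np.float32(41.8), np.float32(32.6), np.float32(-88.4)]
red 15 px [334. 236.] dep [475. -97.  73.] z [69. 73. 76.] ray [475.3 -97.2  72. ] [array([474.5, -97. ]), np.float32(13.2), np.float32(8.6), np.float32(-44.1)]
yel 19 px [188. 226.] dep [495. 351.  68.] z [47. 72. 74.] ray [494.4 350.1  72. ] [array([494.9, 349.8]), np.float32(15.5), np.float32(9.2), np.float32(-88.5)]
org 87 px [244. 171.] dep [679. 190.  31.] z [22. 32. 36.] ray [679.2 189.6  32. ] [array([679.1, 189.6]), np.float32(43.2), np.float32(21.0), np.float32(84.3)]
blue 2025 px [259. 224.] dep [511. 138.  13.] z [ 8. 13. 17.] ray [510.9 138.2  12. ] [array([500. , 125.3]), np.float32(288.0), np.float32(152.0), np.float32(79.2)]
blue 8 px [303. 208.] dep [568.  -4.  13.] z [10. 11. 17.] ray [568.3  -4.3  12. ] [array([567.1,  -5.6]), np.float32(9.8), np.float32(6.6), np.float32(-88.5)]
blue 6 px [312. 210.] dep [561. -34.  11.] z [ 9. 11. 13.] ray [561.3 -33.9  12. ] [ar
[... 6287 characters left out ...]
32(41.0), np.float32(49.3)]
wht 6 px [251. 244.] dep [425.   9.  15.] z [13. 15. 17.] ray [413.7 -14.7  32. ] [array([413.7, -14.7]), np.float32(5.0), np.float32(4.4), np.float32(-28.3)]
wht 245 px [385. 265.] dep [ 654. -226.   22.] z [ 2. 28. 33.] ray [ 644.  -235.6   32. ] [array([ 644.6, -236.2]), np.float32(82.6), np.float32(39.0), np.float32(58.3)]
wht 10112 px [287. 309.] dep [ 374. -256.   35.] z [29. 31. 60.] ray [ 374.1 -255.7   32. ] [array([ 405.8, -225.8]), np.float32(313.7), np.float32(252.1), np.float32(-0.3)]
wht 282 px [410. 284.] dep [ 655. -304.   23.] z [ 1. 30. 33.] ray [ 644.6 -311.8   32. ] [array([ 645.5, -313.1]), np.float32(78.0), np.float32(40.3), np.float32(55.5)]
```

The enlarged crops show three steel knuckles with bore and brass nipple, at top pixels (487,250), (518,254) and (552,255). The block at (606,257) is plain, with no bore or nipple, so it isn't one. In each knuckle the bore shows on the −y face. Next I'll refine the angles and check clearances.

```bash
cat > kn.py <<'E'
from m import *
def squares(c,boxes,z=.032,thr=165,ups=8):
    out=[]
    for (u,v,r) in boxes:
        im=cv2.resize(c['color'][v-r:v+r,u-r:u+r].min(2),None,fx=ups,fy=ups,interpolation=cv2.INTER_CUBIC)
        k=max(comps(im>thr,50),key=lambda k:k.sum())
        q=(ctr(k)+.5)/ups-.5+[u-r,v-r]
        out.append(rect(onz(c,q,z)))
    return out
if __name__=='__main__':
    c=dict(np.load('top0.npz')); P=pts(c)
    for thr in(140,165):
        for o in squares(c,[(347,178,14),(370,181,14),(394,182,14)],thr=thr): print([np.round(x,1) for x in o])
    g=(P[...,2]>.05)&(P[...,2]<.3)
    for y in(-.1,-.15,-.2,-.25,-.3,-.35,.1,.15,.2,.25):
        k=g&(abs(P[...,1]-y)<.04)&(P[...,0]>.55); print(y,P[k][:,0].min().round(3) if k.any() else None)
    k=(P[...,2]>.015)&(P[...,2]<.04)&(P[...,0]>.7)&(P[...,0]<.8)&(P[...,1]<.05)&(P[...,1]>-.2)
    print('offcut',P[k].min(0),P[k].max(0))
    H=hsv(c);s=(H[...,1]<45)&(H[...,2]>150)&(P[...,0]>.64)&(P[...,0]<.69)&(P[...,1]>-.03)&(P[...,1]<.17)
    q=onz(c,uvm(s),.007)[:,:2]*1e3; f=np.polyfit(q[:,1],q[:,0],1); print('rod',len(q),np.degrees(np.arctan2(1,f[0])),np.polyval(f,[0,168]),q[:,1].min(),q[:,1].max())
E
python3 kn.py
```

```text
[array([ 666.2, -145.2]), np.float32(38.0), np.float32(36.1), np.float32(13.1)]
[array([ 659.3, -217. ]), np.float32(37.7), np.float32(34.9), np.float32(-9.5)]
[array([ 659.1, -295.9]), np.float32(37.5), np.float32(35.8), np.float32(-10.7)]
[array([ 666.4, -145.3]), np.float32(33.8), np.float32(32.0), np.float32(13.4)]
[array([ 659. , -217.2]), np.float32(34.0), np.float32(31.2), np.float32(-9.8)]
[array([ 659. , -295.9]), np.float32(33.6), np.float32(31.6), np.float32(-10.8)]
-0.1 None
-0.15 None
-0.2 None
-0.25 0.855
-0.3 0.831
-0.35 0.551
0.1 None
0.15 None
0.2 None
0.25 None
offcut [ 0.73900843 -0.17562179  0.0155163 ] [ 0.76642549 -0.05530945  0.03309012]
rod 156 83.89756960308368 [661.6025169  679.56374527] -15.848149831477587 166.52890265664104
```

>>> {"name": "arm_command", "arguments": {
  "plan": [
    [88,[-0.35,-0.35,0],0],
    [88,[-0.7,-0.7,0],0],
    [88,[-1,-1,0],0],
    [88,[-1,-1,0],0],
    [88,[-1,-1,0],0]
  ],
  "force": 20
}}

```text
t: 0.52
eef_pos: [0.2461, 0.3695, 0.2386]
ee_rot: [0.487, 3.103, -0.003]
contact_force: [1.3, 1.4, -0.2]
gripper_width: 0.0879
finger_force: 0.0
```

>>> {"name": "arm_command", "arguments": {
  "plan": [
    [88,[-0.35,-0.35,0],0],
    [88,[-0.7,-0.7,0],0],
    [88,[-1,-1,0],0],
    [88,[-1,-1,0],0],
    [88,[-1,-1,0],0]
  ]
}}

```text
t: 0.93
eef_pos: [0.325, 0.2188, 0.2387]
ee_rot: [0.49, 3.102, -0.002]
contact_force: [0.3, 1.2, 0.2]
gripper_width: 0.0876
finger_force: 0.0
```

>>> {"name": "arm_command", "arguments": {
  "plan": [
    [88,[-0.35,-0.35,0],0],
    [88,[-0.7,-0.7,0],0],
    [88,[-1,-1,0],0],
    [88,[-1,-1,0],0],
    [88,[-1,-1,0],0]
  ]
}}

```text
t: 1.35
eef_pos: [0.4033, 0.0681, 0.2385]
ee_rot: [0.488, 3.103, -0.002]
contact_force: [0.2, 1.5, 0.3]
gripper_width: 0.0879
finger_force: 0.0
```

>>> {"name": "arm_command", "arguments": {
  "plan": [
    [88,[-0.35,-0.35,0],0],
    [88,[-0.7,-0.7,0],0],
    [88,[-1,-1,0],0],
    [88,[-1,-1,0],0],
    [88,[-1,-1,0],-0.08],
    [88,[-1,-1,0],-0.15],
    [88,[-1,-1,0],-0.25],
    [88,[-1,-1,0],-0.25],
    [88,[-1,-1,0],-0.25]
  ]
}}

```text
t: 2.1
eef_pos: [0.4789, -0.0772, 0.2385]
ee_rot: [0.138, -3.138, -0.001]
contact_force: [-0.1, 0.0, 0.4]
gripper_width: 0.088
finger_force: 0.0
```

```bash
cat > go.py <<'E'
# usage: go.py x y z(mm) yaw(deg of tool y) -> tool shift in units and turn; several targets may follow
import sys
from h import *
def state():
    o=ctrl.get_obs(); return o,np.array(o['eef_pos'])*1e3,R.from_rotvec(o['ee_rot']).as_matrix()
if __name__=='__main__':
    o,p,M=state(); yaw=np.degrees(np.arctan2(M[1,1],M[0,1]))
    print('t %.2f'%o['t'],'p',p.round(1),'yaw %.1f'%yaw,'tilt',M[:2,2].round(3),'w %.1f'%(o['gripper_width']*1e3),'F',o['contact_force'].round(1),'q',np.round(o['q'],2))
    a=list(map(float,sys.argv[1:]))
    for i in range(0,len(a),4):
        s=M.T@(np.array(a[i:i+3])-p)/120; d=(a[i+3]-yaw+180)%360-180
        print(a[i:i+4],'shift',s.round(3),'turn %.3f'%(-d/90))
E
python3 go.py 475 -97 238 95 475 -97 46 95
```

```text
t 2.10 p [478.9 -77.2 238.5] yaw 95.0 tilt [-0.001  0.001] w 88.0 F [-0.1  0.   0.4] q [-0.4   0.27  1.47  0.    1.41 -2.06]
[475.0, -97.0, 238.0, 95.0] shift [ 0.047 -0.161  0.004] turn 0.000
[475.0, -97.0, 46.0, 95.0] shift [ 0.046 -0.162  1.604] turn 0.000
```

>>> {"name": "arm_command", "arguments": {
  "plan": [
    [50,[0.05,-0.16,0.3],0],
    [50,[0.05,-0.16,0.6],0],
    [50,[0.05,-0.16,0.9],0],
    [50,[0.05,-0.16,1],0],
    [50,[0.05,-0.16,1],0]
  ]
}}

```text
t: 2.52
eef_pos: [0.4731, -0.0966, 0.1159]
ee_rot: [0.133, -3.133, -0.005]
contact_force: [1.3, -0.0, -0.8]
gripper_width: 0.0565
finger_force: 0.0
```

>>> {"name": "arm_command", "arguments": {
  "plan": [
    [50,[0,0,0.2],0],
    [50,[0,0,0.4],0],
    [50,[0,0,0.54],0],
    [50,[0,0,0.54],0],
    [0,[0,0,0.54],0],
    [0,[0,0,0.54],0],
    [0,[0,0,0.54],0],
    [0,[0,0,0.54],0],
    [0,[0,0,0.54],0],
    [0,[0,0,0.54],0],
    [0,[0,0,0.54],0]
  ]
}}

```text
t: 3.43
eef_pos: [0.4747, -0.098, 0.0545]
ee_rot: [-0.135, 3.138, -0.001]
contact_force: [0.4, 1.4, 5.5]
gripper_width: 0.0151
finger_force: 20.2
```

```bash
python3 - <<'E'
from go import *
o,p,M=state(); print(p,o['gripper_width'],o['contact_force'],o['finger_force'])
h=np.array([550.5,-15.7]); d=p[:2]-h; r=np.hypot(*d); a0=np.arctan2(d[1],d[0]); print('r',r,'joint',( a0-np.radians(-194.7)))
a1=np.radians(-194.7)-.05
for a in np.linspace(a0,a1,13)[1:]:
    q=np.r_[h+r*np.array([np.cos(a),np.sin(a)]),p[2]]; print((M.T@(q-p)/120).round(2)[:2],q.round(1))
E
```

```text
[474.73161036 -97.96765962  54.48966904] 0.01507459900348808 [0.42638956 1.35946824 5.45910499] 20.190912103280425
r 111.84282135201114 joint 1.0830636391161685
[0.06 0.07] [467.3 -90.5  54.5]
[0.11 0.14] [460.6 -82.3  54.5]
[0.15 0.22] [454.8 -73.5  54.5]
[0.18 0.3 ] [449.7 -64.2  54.5]
[0.21 0.38] [445.6 -54.5  54.5]
[0.23 0.47] [442.4 -44.4  54.5]
[0.24 0.55] [440.2 -34.1  54.5]
[0.24 0.64] [438.9 -23.6  54.5]
[0.24 0.73] [438.7 -13.1  54.5]
[0.22 0.82] [439.4  -2.6  54.5]
[0.2 0.9] [441.2   7.8  54.5]
[0.17 0.99] [443.9  18.1  54.5]
```

>>> {"name": "arm_command", "arguments": {
  "plan": [
    [0,[0.06,0.07,0],0],
    [0,[0.11,0.14,0],0],
    [0,[0.15,0.22,0],0],
    [0,[0.18,0.3,0],0],
    [0,[0.21,0.38,0],0],
    [0,[0.23,0.47,0],0],
    [0,[0.24,0.55,0],0],
    [0,[0.24,0.64,0],0],
    [0,[0.24,0.73,0],0],
    [0,[0.22,0.82,0],0],
    [0,[0.2,0.9,0],0],
    [0,[0.17,0.98,0],0]
  ]
}}

```text
t: 4.43
eef_pos: [0.4425, 0.0171, 0.0537]
ee_rot: [0.139, -3.134, 0.006]
contact_force: [-24.9, -43.2, 10.0]
gripper_width: 0.021
finger_force: 20.0
```

>>> {"name": "arm_command", "arguments": {
  "plan": [
    [0,[0,0,0],0],
    [0,[0,0,0],0],
    [0,[0,0,0],0]
  ]
}}

```text
t: 4.68
eef_pos: [0.4424, 0.0143, 0.0537]
ee_rot: [0.141, -3.133, 0.012]
contact_force: [-14.3, -38.5, 4.0]
gripper_width: 0.0154
finger_force: 20.0
```

>>> {"name": "arm_command", "arguments": {
  "plan": [
    [50,[0,-0.03,0],0],
    [50,[0,-0.03,0],0],
    [50,[0,-0.03,0],0],
    [50,[0,-0.03,0],0],
    [50,[0,-0.03,-0.3],0],
    [50,[0,-0.03,-0.6],0],
    [50,[0,-0.03,-0.9],0],
    [50,[0,-0.03,-0.9],0]
  ]
}}

```text
t: 5.35
eef_pos: [0.4468, 0.0142, 0.1675]
ee_rot: [-0.136, 3.128, -0.004]
contact_force: [1.5, -0.4, 1.5]
gripper_width: 0.0498
finger_force: 0.0
```

```bash
python3 - <<'E'
from h import *
c=cam('top'); np.savez('top1.npz',**c)
E
python3 - <<'E'
import sys; sys.path.insert(0,'.')
from m import *
c=dict(np.load('top1.npz'));H=hsv(c)
m=((H[...,0]<5)|(H[...,0]>174))&(H[...,1]>150)&(H[...,2]>90)
for k in comps(m,4):
    print(k.sum(),onz(c,[uvm(k).mean(0)],.072)[0].round(4))
from kn import squares
for o in squares(c,[(347,178,14),(370,181,14),(394,182,14)]): print([np.round(x,1) for x in o])
E
python3 go.py 666.2 -145.2 160 13
```

```text
273 [ 0.7358 -0.3232  0.072 ]
103 [0.4519 0.7987 0.072 ]
113 [0.4449 0.8889 0.072 ]
16 [0.4194 0.6935 0.072 ]
4 [0.4102 0.6528 0.072 ]
[array([ 666.4, -145.4]), np.float32(33.4), np.float32(31.5), np.float32(13.5)]
[array([ 659.1, -217.1]), np.float32(33.5), np.float32(30.7), np.float32(-8.8)]
[array([ 659. , -295.8]), np.float32(33.3), np.float32(31.0), np.float32(-11.1)]
t 5.40 p [445.7  14.3 164.6] yaw 95.0 tilt [ 0.007 -0.001] w 49.9 F [1.  0.2 0.2] q [-0.23  0.28  1.7   0.    1.16 -1.89]
[666.2, -145.2, 160.0, 13.0] shift [-1.715 -1.484  0.053] turn 0.911
```

>>> {"name": "arm_command", "arguments": {
  "plan": [
    [60,[-0.3,-0.25,0],0],
    [60,[-0.6,-0.5,0],0],
    [60,[-0.86,-0.74,0],0],
    [60,[-0.86,-0.74,0],0]
  ]
}}

```text
t: 5.73
eef_pos: [0.558, -0.0683, 0.16]
ee_rot: [-0.133, 3.139, -0.0]
contact_force: [-1.4, -0.4, 0.5]
gripper_width: 0.0602
finger_force: 0.0
```

>>> {"name": "arm_command", "arguments": {
  "plan": [
    [60,[-0.2,-0.2,0],0.08],
    [60,[-0.4,-0.3,0],0.16],
    [60,[-0.6,-0.5,0],0.24],
    [60,[-0.86,-0.74,0],0.32],
    [60,[-0.86,-0.74,0],0.4],
    [60,[-0.86,-0.74,0],0.48],
    [60,[-0.86,-0.74,0],0.56],
    [60,[-0.86,-0.74,0],0.64],
    [60,[-0.86,-0.74,0],0.72],
    [60,[-0.86,-0.74,0],0.8],
    [60,[-0.86,-0.74,0],0.87],
    [60,[-0.86,-0.74,0],0.91]
  ]
}}

```text
t: 6.73
eef_pos: [0.665, -0.1444, 0.1599]
ee_rot: [-1.96, -2.452, 0.001]
contact_force: [-0.4, -0.5, 0.4]
gripper_width: 0.06
finger_force: 0.0
```

```bash
python3 - <<'E'
from m import *
c=cam('top'); np.savez('top1.npz',**c);H=hsv(c);P=pts(c)
m=((H[...,0]<5)|(H[...,0]>174))&(H[...,1]>150)&(H[...,2]>90)&(P[...,0]<.6)&(P[...,1]<.3)
for k in comps(m,4): print(k.sum(),onz(c,[uvm(k).mean(0)],.072)[0].round(4))
E
python3 go.py 666.2 -145.2 12 13.3
```

```text
t 6.78 p [ 665.  -144.5  159.9] yaw 12.6 tilt [-0.002  0.001] w 60.5 F [ 0.4 -0.9  0.1] q [-0.39  0.67  1.01  0.    1.46 -0.61]
[666.2, -145.2, 12.0, 13.3] shift [-0.01   0.011  1.232] turn -0.007
```

>>> {"name": "arm_command", "arguments": {
  "plan": [
    [60,[-0.01,0.01,0.3],0],
    [60,[-0.01,0.01,0.6],0],
    [60,[-0.01,0.01,0.9],0],
    [60,[-0.01,0.01,1],0],
    [60,[-0.01,0.01,1],0]
  ]
}}

```text
t: 7.2
eef_pos: [0.6649, -0.1451, 0.0377]
ee_rot: [-1.949, -2.454, 0.003]
contact_force: [-0.4, 0.2, 0.7]
gripper_width: 0.0601
finger_force: 0.0
```

>>> {"name": "arm_command", "arguments": {
  "plan": [
    [60,[0,0,0.15],0],
    [60,[0,0,0.25],0],
    [60,[0,0,0.25],0],
    [0,[0,0,0.25],0],
    [0,[0,0,0.25],0],
    [0,[0,0,0.25],0],
    [0,[0,0,0.25],0],
    [0,[0,0,0.25],0],
    [0,[0,0,0.25],0],
    [0,[0,0,0.25],0]
  ],
  "force": 30
}}

```text
t: 8.03
eef_pos: [0.6668, -0.1464, 0.0129]
ee_rot: [1.954, 2.458, 0.0]
contact_force: [-2.7, -0.0, 6.3]
gripper_width: 0.034
finger_force: 30.0
```

>>> {"name": "arm_command", "arguments": {
  "plan": [
    [0,[0,0,-0.3],0],
    [0,[0,0,-0.6],0],
    [0,[0,0,-0.9],0],
    [0,[0,0,-1],0],
    [0,[0,0,-1],0]
  ]
}}

```text
t: 8.45
eef_pos: [0.6679, -0.1466, 0.1359]
ee_rot: [1.951, 2.454, 0.003]
contact_force: [-0.0, 0.1, -1.9]
gripper_width: 0.0338
finger_force: 30.0
```

```bash
python3 - <<'E'
import numpy as np
o=np.array([499.3,84.5]);a=np.radians(75.3);x=np.array([np.cos(a),np.sin(a)])
for p in(57,19,-19,-57): print(p,(o+p*x).round(1))
E
python3 go.py 513.8 139.6 120 -14.7
```

```text
57 [513.8 139.6]
19 [504.1 102.9]
-19 [494.5  66.1]
-57 [484.8  29.4]
t 8.45 p [ 667.9 -146.6  135.9] yaw 13.0 tilt [ 0.007 -0.003] w 33.8 F [-0.   0.1 -1.9] q [-0.39  0.69  1.04  0.    1.4  -0.62]
[513.8, 139.6, 120.0, -14.7] shift [ 2.614 -0.714  0.118] turn 0.308
```

>>> {"name": "arm_command", "arguments": {
  "plan": [
    [0,[0.3,-0.08,0],0],
    [0,[0.6,-0.16,0],0],
    [0,[0.87,-0.24,0],0],
    [0,[0.87,-0.24,0],0]
  ]
}}

```text
t: 8.78
eef_pos: [0.6115, -0.0458, 0.1302]
ee_rot: [-1.947, -2.458, 0.002]
contact_force: [0.4, -0.2, -0.8]
gripper_width: 0.0337
finger_force: 30.0
```

>>> {"name": "arm_command", "arguments": {
  "plan": [
    [0,[0.3,-0.08,0],0],
    [0,[0.6,-0.16,0],0],
    [0,[0.87,-0.24,0],0],
    [0,[0.87,-0.24,0],0]
  ]
}}

```text
t: 9.12
eef_pos: [0.5598, 0.0487, 0.1304]
ee_rot: [-1.947, -2.459, 0.003]
contact_force: [1.0, 0.9, -2.2]
gripper_width: 0.0338
finger_force: 30.0
```

>>> {"name": "arm_command", "arguments": {
  "plan": [
    [0,[0.3,-0.08,0.05],0.07],
    [0,[0.6,-0.16,0.1],0.14],
    [0,[0.86,-0.24,0.1],0.21],
    [0,[0.86,-0.24,0.1],0.28],
    [0,[0.86,-0.24,0.1],0.31],
    [0,[0.86,-0.24,0.1],0.31],
    [0,[0.86,-0.24,0.1],0.31]
  ]
}}

```text
t: 9.7
eef_pos: [0.5119, 0.1381, 0.119]
ee_rot: [-2.488, -1.917, 0.002]
contact_force: [-0.2, -0.5, -2.1]
gripper_width: 0.0339
finger_force: 30.0
```

```bash
python3 go.py 513.5 138.3 45 -14.7
```

```text
t 9.70 p [511.9 138.1 119. ] yaw -14.8 tilt [-0.002 -0.   ] w 33.9 F [-0.2 -0.5 -2.1] q [ 0.04  0.47  1.54 -0.    1.14  0.3 ]
[513.5, 138.3, 45.0, -14.7] shift [0.006 0.013 0.616] turn -0.001
```

>>> {"name": "arm_command", "arguments": {
  "plan": [
    [0,[0.01,0.01,0.25],0],
    [0,[0.01,0.01,0.5],0],
    [0,[0.01,0.01,0.68],0],
    [0,[0.01,0.01,0.68],0],
    [0,[0.01,0.01,0.68],0],
    [0,[0.01,0.01,0.68],0]
  ]
}}

```text
t: 10.2
eef_pos: [0.5144, 0.1389, 0.0393]
ee_rot: [2.489, 1.915, 0.002]
contact_force: [0.9, 0.2, -1.9]
gripper_width: 0.0341
finger_force: 30.0
```

```bash
python3 go.py 513.5 138.3 25 -14.7; python3 - <<'E'
from m import *
c=cam('scene'); save('place0',c['color'][150:270,190:330],5)
E
```

```text
t 10.20 p [514.4 138.9  39.3] yaw -14.9 tilt [0.001 0.   ] w 34.1 F [ 0.9  0.2 -1.9] q [0.04 0.58 1.61 0.   0.94 0.3 ]
[513.5, 138.3, 25.0, -14.7] shift [-0.007 -0.006  0.119] turn -0.002
```

View pics/place0.png

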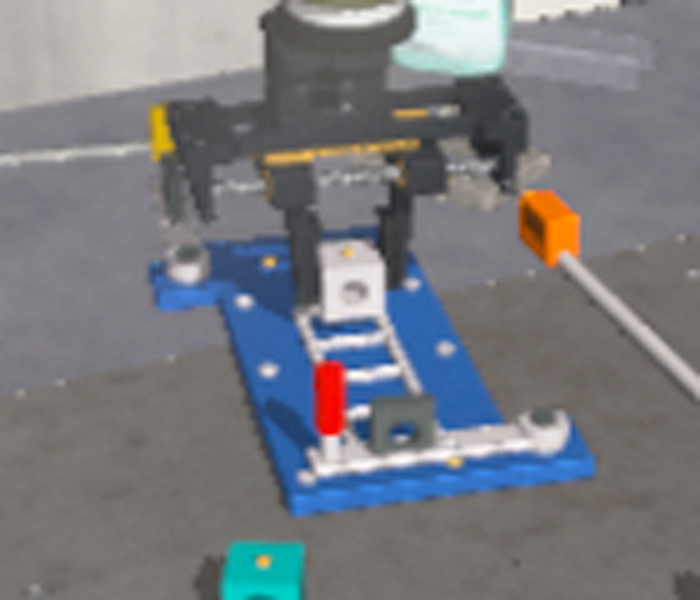

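The crop shows the eye arm home (red knob at (329,400), eye at (403,425)) and the held knuckle over pocket 0, its bore along the jig. I'll lower it.

>>> {"name": "arm_command", "arguments": {
  "plan": [
    [0,[-0.005,-0.005,0.03],0],
    [0,[-0.005,-0.005,0.06],0],
    [0,[-0.005,-0.005,0.09],0],
    [0,[-0.005,-0.005,0.11],0],
    [0,[-0.005,-0.005,0.12],0],
    [0,[-0.005,-0.005,0.12],0]
  ]
}}

```text
t: 10.75
eef_pos: [0.5128, 0.1387, 0.0249]
ee_rot: [2.49, 1.915, 0.0]
contact_force: [-5.0, -0.6, 10.6]
gripper_width: 0.0339
finger_force: 30.0
```

```bash
python3 go.py 513.5 138.3 25 -14.7
```

```text
t 10.75 p [512.8 138.7  24.9] yaw -14.9 tilt [ 0. -0.] w 33.9 F [-5.  -0.6 10.6] q [ 0.04  0.6   1.63 -0.    0.91  0.3 ]
[513.5, 138.3, 25.0, -14.7] shift [-0.002  0.006 -0.001] turn -0.002
```

>>> {"name": "arm_command", "arguments": {
  "plan": [
    [60,[0,0,0],0],
    [60,[0,0,0],0],
    [60,[0,0,0],0],
    [60,[0,0,-0.3],0],
    [60,[0,0,-0.6],0],
    [60,[0,0,-0.9],0],
    [60,[0,0,-0.9],0]
  ]
}}

```text
t: 11.33
eef_pos: [0.5155, 0.139, 0.138]
ee_rot: [2.485, 1.912, 0.014]
contact_force: [2.2, -0.2, 0.9]
gripper_width: 0.0601
finger_force: 0.0
```

```bash
python3 go.py 659.1 -217.1 130 -9.5
```

```text
t 11.33 p [515.5 139.  138. ] yaw -14.9 tilt [0.011 0.001] w 60.1 F [ 2.2 -0.2  0.9] q [0.04 0.45 1.51 0.   1.18 0.3 ]
[659.1, -217.1, 130.0, -9.5] shift [-2.562  1.917  0.079] turn -0.060
```

>>> {"name": "arm_command", "arguments": {
  "plan": [
    [60,[-0.28,0.21,0],0],
    [60,[-0.56,0.42,0],0],
    [60,[-0.85,0.64,0],0],
    [60,[-0.85,0.64,0],0]
  ]
}}

```text
t: 11.67
eef_pos: [0.5632, 0.0149, 0.1314]
ee_rot: [2.493, 1.908, 0.0]
contact_force: [0.0, -0.5, 0.7]
gripper_width: 0.0598
finger_force: 0.0
```

>>> {"name": "arm_command", "arguments": {
  "plan": [
    [60,[-0.28,0.21,0],0],
    [60,[-0.56,0.42,0],0],
    [60,[-0.85,0.64,0],0],
    [60,[-0.85,0.64,0],0]
  ]
}}

```text
t: 12.0
eef_pos: [0.6107, -0.1038, 0.1309]
ee_rot: [2.493, 1.908, -0.0]
contact_force: [-0.6, -0.2, 0.1]
gripper_width: 0.0603
finger_force: 0.0
```

>>> {"name": "arm_command", "arguments": {
  "plan": [
    [60,[-0.28,0.21,0],0],
    [60,[-0.56,0.42,0],0],
    [60,[-0.85,0.64,0],-0.06],
    [60,[-0.85,0.64,0],-0.06],
    [60,[-0.85,0.64,0],-0.06],
    [60,[-0.85,0.64,0],-0.06]
  ]
}}

```text
t: 12.5
eef_pos: [0.6566, -0.2153, 0.1311]
ee_rot: [-2.397, -2.029, 0.0]
contact_force: [0.0, -0.1, -0.5]
gripper_width: 0.0599
finger_force: 0.0
```

```bash
python3 go.py 659.1 -217.1 10 -9.5
```

```text
t 12.50 p [ 656.6 -215.3  131.1] yaw -9.5 tilt [-0.001  0.001] w 59.9 F [ 0.  -0.1 -0.5] q [-0.49  0.71  1.01  0.    1.42 -0.32]
[659.1, -217.1, 10.0, -9.5] shift [-0.012  0.024  1.009] turn -0.000
```

>>> {"name": "arm_command", "arguments": {
  "plan": [
    [60,[-0.01,0.025,0.3],0],
    [60,[-0.01,0.025,0.6],0],
    [60,[-0.01,0.025,0.9],0],
    [60,[-0.01,0.025,1],0],
    [60,[-0.01,0.025,1],0],
    [0,[-0.01,0.025,1],0],
    [0,[-0.01,0.025,1],0],
    [0,[-0.01,0.025,1],0],
    [0,[-0.01,0.025,1],0],
    [0,[-0.01,0.025,1],0],
    [0,[-0.01,0.025,1],0]
  ]
}}

```text
t: 13.42
eef_pos: [0.6602, -0.218, 0.0138]
ee_rot: [2.396, 2.029, 0.001]
contact_force: [-2.3, 0.8, 6.8]
gripper_width: 0.0339
finger_force: 30.0
```

>>> {"name": "arm_command", "arguments": {
  "plan": [
    [0,[0,0,-0.3],0],
    [0,[0,0,-0.6],0],
    [0,[0,0,-0.9],0],
    [0,[0,0,-1],0],
    [0,[0,0,-1],0]
  ]
}}

```text
t: 13.83
eef_pos: [0.661, -0.2185, 0.1367]
ee_rot: [2.392, 2.025, 0.005]
contact_force: [-0.2, -0.5, -2.2]
gripper_width: 0.0336
finger_force: 30.0
```

```bash
python3 go.py 504.1 102.9 125 -14.7
```

```text
t 13.83 p [ 661.  -218.5  136.7] yaw -9.5 tilt [ 0.007 -0.004] w 33.6 F [-0.2 -0.5 -2.2] q [-0.49  0.71  1.    0.    1.43 -0.32]
[504.1, 102.9, 125.0, -14.7] shift [ 2.427 -1.732  0.078] turn 0.058
```

>>> {"name": "arm_command", "arguments": {
  "plan": [
    [0,[0.27,-0.2,0],0],
    [0,[0.54,-0.38,0],0],
    [0,[0.81,-0.58,0],0],
    [0,[0.81,-0.58,0],0]
  ]
}}

```text
t: 14.17
eef_pos: [0.6032, -0.1043, 0.1304]
ee_rot: [-2.388, -2.031, 0.003]
contact_force: [1.2, -0.5, -1.9]
gripper_width: 0.0338
finger_force: 30.0
```

>>> {"name": "arm_command", "arguments": {
  "plan": [
    [0,[0.27,-0.2,0],0],
    [0,[0.54,-0.38,0],0],
    [0,[0.81,-0.58,0],0],
    [0,[0.81,-0.58,0],0]
  ]
}}

```text
t: 14.5
eef_pos: [0.5504, 0.0022, 0.1307]
ee_rot: [-2.389, -2.032, 0.004]
contact_force: [0.6, -0.2, -1.3]
gripper_width: 0.034
finger_force: 30.0
```

>>> {"name": "arm_command", "arguments": {
  "plan": [
    [0,[0.27,-0.2,0],0],
    [0,[0.54,-0.38,0],0],
    [0,[0.81,-0.58,0.05],0.06],
    [0,[0.81,-0.58,0.05],0.06],
    [0,[0.81,-0.58,0.05],0.06],
    [0,[0.81,-0.58,0.05],0.06],
    [0,[0.81,-0.58,0.05],0.06]
  ]
}}

```text
t: 15.08
eef_pos: [0.5023, 0.1032, 0.1256]
ee_rot: [2.491, 1.915, -0.0]
contact_force: [-0.2, 0.8, -1.6]
gripper_width: 0.0337
finger_force: 30.0
```

```bash
python3 go.py 504.4 102.2 38 -14.7
```

```text
t 15.08 p [502.3 103.2 125.6] yaw -14.9 tilt [-0. -0.] w 33.7 F [-0.2  0.8 -1.6] q [-0.03  0.43  1.58 -0.    1.13  0.23]
[504.4, 102.2, 38.0, -14.7] shift [-0.004  0.019  0.73 ] turn -0.002
```

>>> {"name": "arm_command", "arguments": {
  "plan": [
    [0,[-0.005,0.015,0.25],0],
    [0,[-0.005,0.015,0.5],0],
    [0,[-0.005,0.015,0.7],0],
    [0,[-0.005,0.015,0.72],0],
    [0,[-0.005,0.015,0.75],0],
    [0,[-0.005,0.015,0.78],0],
    [0,[-0.005,0.015,0.81],0],
    [0,[-0.005,0.015,0.83],0],
    [0,[-0.005,0.015,0.84],0],
    [0,[-0.005,0.015,0.84],0]
  ]
}}

```text
t: 15.92
eef_pos: [0.5037, 0.1032, 0.0289]
ee_rot: [2.488, 1.914, 0.004]
contact_force: [-13.0, 0.2, 30.8]
gripper_width: 0.034
finger_force: 29.8
```

```bash
python3 go.py 504.4 102.2 25.8 -14.7
```

```text
t 15.92 p [503.7 103.2  28.9] yaw -14.9 tilt [ 0.003 -0.   ] w 34.0 F [-13.    0.2  30.8] q [-0.03  0.58  1.68 -0.    0.88  0.23]
[504.4, 102.2, 25.8, -14.7] shift [-0.007  0.008  0.026] turn -0.002
```

>>> {"name": "arm_command", "arguments": {
  "plan": [
    [0,[-0.01,-0.01,-0.06],0],
    [0,[-0.01,-0.01,-0.06],0],
    [0,[-0.01,-0.01,-0.06],0],
    [0,[-0.01,-0.01,-0.03],0],
    [0,[-0.01,-0.01,-0.01],0],
    [0,[-0.01,-0.01,-0.01],0]
  ]
}}

```text
t: 16.42
eef_pos: [0.5019, 0.1022, 0.0256]
ee_rot: [-2.49, -1.915, 0.001]
contact_force: [-0.7, -0.4, -1.9]
gripper_width: 0.0343
finger_force: 29.4
```

```bash
python3 go.py 504.4 102.2 25.8 -14.7;python3 - <<'E'
from m import *
c=cam('scene'); save('place1',c['color'][180:270,210:330],6)
E
```

```text
t 16.42 p [501.9 102.2  25.6] yaw -14.9 tilt [-0.001  0.   ] w 34.3 F [-0.7 -0.4 -1.9] q [-0.03  0.58  1.68 -0.    0.88  0.23]
[504.4, 102.2, 25.8, -14.7] shift [ 0.005  0.02  -0.002] turn -0.002
```

View pics/place1.png

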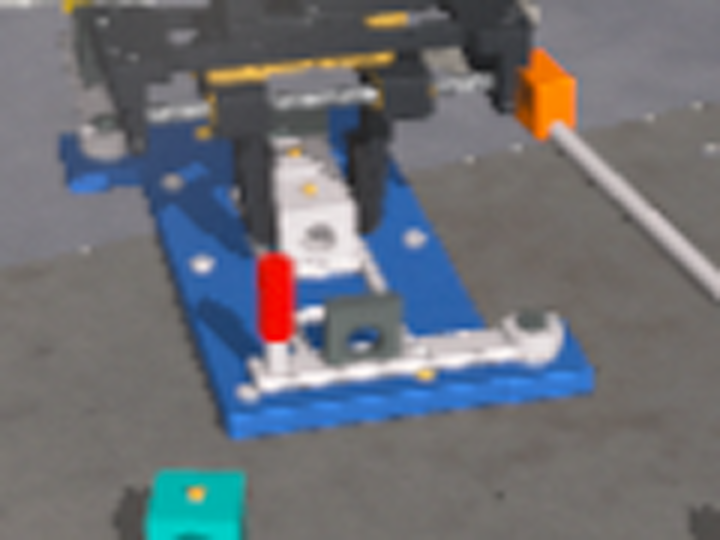

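The crop shows the second knuckle seated at (315,225), just in front of the first, and the eye at (362,330). TCP z confirms it. I'll release it and go to the third knuckle.

>>> {"name": "arm_command", "arguments": {
  "plan": [
    [0,[0,0,0.005],0],
    [60,[0,0,0.005],0],
    [60,[0,0,0.005],0],
    [60,[0,0,0],0],
    [60,[0,0,-0.3],0],
    [60,[0,0,-0.6],0],
    [60,[0,0,-0.9],0],
    [60,[0,0,-0.9],0]
  ]
}}

```text
t: 17.13
eef_pos: [0.5045, 0.1023, 0.1406]
ee_rot: [2.484, 1.911, 0.014]
contact_force: [0.6, -0.3, 1.3]
gripper_width: 0.0602
finger_force: 0.0
```

```bash
python3 go.py 659.5 -296 130 -10.8
```

```text
t 17.13 p [504.5 102.3 140.6] yaw -14.9 tilt [ 0.011 -0.   ] w 60.2 F [ 0.6 -0.3  1.3] q [-0.03  0.41  1.56  0.    1.16  0.23]
[659.5, -296.0, 130.0, -10.8] shift [-2.877  2.099  0.103] turn -0.045
```

>>> {"name": "arm_command", "arguments": {
  "plan": [
    [60,[-0.28,0.2,0],0],
    [60,[-0.56,0.4,0],0],
    [60,[-0.8,0.6,0],0],
    [60,[-0.95,0.7,0],0],
    [60,[-0.95,0.7,0],0]
  ]
}}

```text
t: 17.55
eef_pos: [0.5551, -0.0333, 0.1338]
ee_rot: [2.493, 1.909, 0.0]
contact_force: [-0.8, 0.6, -0.3]
gripper_width: 0.0601
finger_force: 0.0
```

>>> {"name": "arm_command", "arguments": {
  "plan": [
    [60,[-0.28,0.2,0],0],
    [60,[-0.56,0.4,0],0],
    [60,[-0.8,0.6,0],0],
    [60,[-0.95,0.7,0],0],
    [60,[-0.95,0.7,0],0]
  ]
}}

```text
t: 17.97
eef_pos: [0.6064, -0.1644, 0.1335]
ee_rot: [2.493, 1.911, -0.0]
contact_force: [-0.6, 0.3, -0.4]
gripper_width: 0.0599
finger_force: 0.0
```

>>> {"name": "arm_command", "arguments": {
  "plan": [
    [60,[-0.28,0.2,0],0],
    [60,[-0.56,0.4,0],0],
    [60,[-0.8,0.6,0],-0.04],
    [60,[-0.95,0.7,0],-0.045],
    [60,[-0.95,0.7,0],-0.045],
    [60,[-0.95,0.7,0],-0.045]
  ]
}}

```text
t: 18.47
eef_pos: [0.6575, -0.292, 0.1334]
ee_rot: [-2.42, -2.0, 0.0]
contact_force: [0.2, 0.7, 0.5]
gripper_width: 0.0597
finger_force: 0.0
```

```bash
python3 go.py 659.5 -296 12 -10.8;python3 - <<'E'
from m import *
from kn import squares
c=cam('top');np.savez('top2.npz',**c)
for o in squares(c,[(283,228,40)],.044): print([np.round(x,1) for x in o])
save('top2',c['color'][150:280,200:420],3.6)
E
```

```text
t 18.47 p [ 657.5 -292.   133.4] yaw -10.9 tilt [-0.001  0.001] w 59.7 F [0.2 0.7 0.5] q [-0.58  0.76  0.9   0.    1.48 -0.39]
[659.5, -296.0, 12.0, -10.8] shift [-0.031  0.024  1.011] turn -0.001
[array([513.3, -45.8]), np.float32(104.1), np.float32(86.5), np.float32(54.9)]
```

View pics/top2.png

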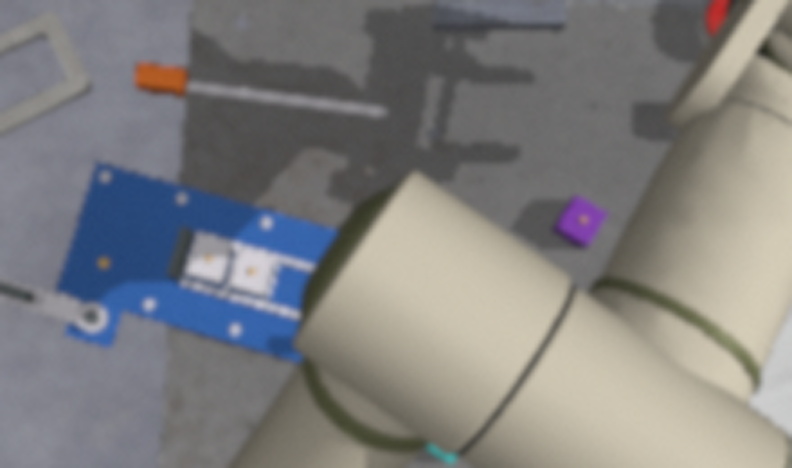

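The picture shows two knuckles seated in pockets 0 and 1, at (211,257) and (252,270), and the pin in place at (160,78)–(385,112). Next is the third grasp.

>>> {"name": "arm_command", "arguments": {
  "plan": [
    [60,[-0.03,0.025,0.3],0],
    [60,[-0.03,0.025,0.6],0],
    [60,[-0.03,0.025,0.9],0],
    [60,[-0.03,0.025,1],0],
    [60,[-0.03,0.025,1],0],
    [0,[-0.03,0.025,1],0],
    [0,[-0.03,0.025,1],0],
    [0,[-0.03,0.025,1],0],
    [0,[-0.03,0.025,1],0],
    [0,[-0.03,0.025,1],0],
    [0,[-0.03,0.025,1],0]
  ]
}}

```text
t: 19.43
eef_pos: [0.6604, -0.2973, 0.0163]
ee_rot: [2.42, 2.001, 0.001]
contact_force: [-2.8, 1.4, 6.2]
gripper_width: 0.0334
finger_force: 30.0
```

>>> {"name": "arm_command", "arguments": {
  "plan": [
    [0,[0,0,-0.3],0],
    [0,[0,0,-0.6],0],
    [0,[0,0,-0.9],0],
    [0,[0,0,-1],0],
    [0,[0,0,-1],0]
  ]
}}

```text
t: 19.85
eef_pos: [0.6611, -0.2978, 0.1393]
ee_rot: [2.415, 1.997, 0.004]
contact_force: [1.2, -0.5, -1.1]
gripper_width: 0.0341
finger_force: 30.0
```

```bash
python3 go.py 493.2 66 125 -14.7
```

```text
t 19.85 p [ 661.1 -297.8  139.3] yaw -10.8 tilt [ 0.007 -0.004] w 34.1 F [ 1.2 -0.5 -1.1] q [-0.59  0.76  0.88  0.    1.49 -0.4 ]
[493.2, 66.0, 125.0, -14.7] shift [ 2.715 -1.945  0.096] turn 0.043
```

>>> {"name": "arm_command", "arguments": {
  "plan": [
    [0,[0.27,-0.19,0],0],
    [0,[0.54,-0.38,0],0],
    [0,[0.8,-0.57,0],0],
    [0,[0.9,-0.65,0],0],
    [0,[0.9,-0.65,0],0]
  ]
}}

```text
t: 20.27
eef_pos: [0.6017, -0.1727, 0.1333]
ee_rot: [-2.415, -2.003, 0.002]
contact_force: [0.2, -0.2, -1.1]
gripper_width: 0.0339
finger_force: 30.0
```

>>> {"name": "arm_command", "arguments": {
  "plan": [
    [0,[0.27,-0.19,0],0],
    [0,[0.54,-0.38,0],0],
    [0,[0.8,-0.57,0],0],
    [0,[0.9,-0.65,0],0],
    [0,[0.9,-0.65,0],0]
  ]
}}

```text
t: 20.68
eef_pos: [0.546, -0.0534, 0.1338]
ee_rot: [-2.417, -2.004, 0.002]
contact_force: [0.7, -0.9, -1.0]
gripper_width: 0.0338
finger_force: 30.0
```

>>> {"name": "arm_command", "arguments": {
  "plan": [
    [0,[0.27,-0.19,0],0],
    [0,[0.54,-0.38,0],0],
    [0,[0.8,-0.57,0.05],0.04],
    [0,[0.9,-0.65,0.05],0.04],
    [0,[0.9,-0.65,0.05],0.04],
    [0,[0.9,-0.65,0.05],0.04],
    [0,[0.9,-0.65,0.05],0.04]
  ]
}}

```text
t: 21.27
eef_pos: [0.4924, 0.0635, 0.1282]
ee_rot: [2.483, 1.923, 0.001]
contact_force: [1.2, -0.4, -1.9]
gripper_width: 0.0335
finger_force: 30.0
```

```bash
python3 go.py 492.8 65 40 -14.7
```

```text
t 21.27 p [492.4  63.5 128.2] yaw -14.5 tilt [ 0.001 -0.001] w 33.5 F [ 1.2 -0.4 -1.9] q [-0.11  0.4   1.62 -0.    1.12  0.14]
[492.8, 65.0, 40.0, -14.7] shift [ 0.013 -0.001  0.735] turn 0.002
```

>>> {"name": "arm_command", "arguments": {
  "plan": [
    [0,[0.012,-0.005,0.25],0],
    [0,[0.012,-0.005,0.5],0],
    [0,[0.012,-0.005,0.7],0],
    [0,[0.012,-0.005,0.72],0],
    [0,[0.012,-0.005,0.75],0],
    [0,[0.012,-0.005,0.78],0],
    [0,[0.012,-0.005,0.8],0],
    [0,[0.012,-0.005,0.82],0],
    [0,[0.012,-0.005,0.83],0],
    [0,[0.012,-0.005,0.835],0],
    [0,[0.012,-0.005,0.835],0]
  ]
}}

```text
t: 22.18
eef_pos: [0.4908, 0.0667, 0.0284]
ee_rot: [2.482, 1.925, 0.001]
contact_force: [0.3, 0.9, -1.7]
gripper_width: 0.0339
finger_force: 30.0
```

```bash
python3 go.py 492.8 65 28.3 -14.7
```

```text
t 22.18 p [490.8  66.7  28.4] yaw -14.4 tilt [ 0.001 -0.   ] w 33.9 F [ 0.3  0.9 -1.7] q [-0.1   0.56  1.73 -0.    0.86  0.15]
[492.8, 65.0, 28.3, -14.7] shift [-0.01   0.019  0.001] turn 0.003
```

>>> {"name": "arm_command", "arguments": {
  "plan": [
    [0,[0,0,0.005],0],
    [60,[0,0,0.005],0],
    [60,[0,0,0.005],0],
    [60,[0,0,0],0],
    [60,[0,0,-0.3],0],
    [60,[0,0,-0.6],0],
    [60,[0,0,-0.9],0],
    [60,[0,0,-0.9],0]
  ]
}}

```text
t: 22.85
eef_pos: [0.4933, 0.0666, 0.1421]
ee_rot: [2.477, 1.921, 0.013]
contact_force: [0.8, 0.1, 0.2]
gripper_width: 0.0598
finger_force: 0.0
```

```bash
python3 go.py 680.5 189.5 130 -6
```

```text
t 22.85 p [493.3  66.6 142.1] yaw -14.4 tilt [ 0.011 -0.001] w 59.8 F [0.8 0.1 0.2] q [-0.1   0.38  1.6   0.    1.14  0.15]
[680.5, 189.5, 130.0, -6.0] shift [1.38  1.255 0.117] turn -0.093
```

>>> {"name": "arm_command", "arguments": {
  "plan": [
    [60,[0.23,0.21,0],0],
    [60,[0.46,0.42,0],0],
    [60,[0.69,0.63,0],0],
    [60,[0.69,0.63,0],0]
  ]
}}

```text
t: 23.18
eef_pos: [0.5884, 0.1306, 0.1353]
ee_rot: [2.48, 1.927, 0.004]
contact_force: [-0.1, -0.5, -0.2]
gripper_width: 0.0604
finger_force: 0.0
```

>>> {"name": "arm_command", "arguments": {
  "plan": [
    [60,[0.23,0.21,0],-0.05],
    [60,[0.46,0.42,0],-0.09],
    [60,[0.69,0.63,0],-0.09],
    [60,[0.69,0.63,0],-0.09],
    [60,[0.69,0.63,0],-0.09]
  ]
}}

```text
t: 23.6
eef_pos: [0.6787, 0.19, 0.1343]
ee_rot: [-2.339, -2.096, 0.002]
contact_force: [-1.3, -0.2, -0.9]
gripper_width: 0.0597
finger_force: 0.0
```

```bash
python3 - <<'E'
from m import *
c=cam('top');np.savez('top3.npz',**c)
save('top3',c['color'][150:260,200:350],5)
c=cam('scene');np.savez('scene3.npz',**c)
save('scene3',c['color'][160:260,210:350],5)
E
python3 go.py 680.5 189.5 8 -6
```

```text
t 23.70 p [677.6 188.9 135.5] yaw -6.3 tilt [-0.002 -0.   ] w 60.3 F [-0.4  0.4 -0.1] q [ 0.1   0.73  0.96 -0.    1.45  0.21]
[680.5, 189.5, 8.0, -6.0] shift [0.008 0.025 1.063] turn -0.004
```

View pics/top3.png

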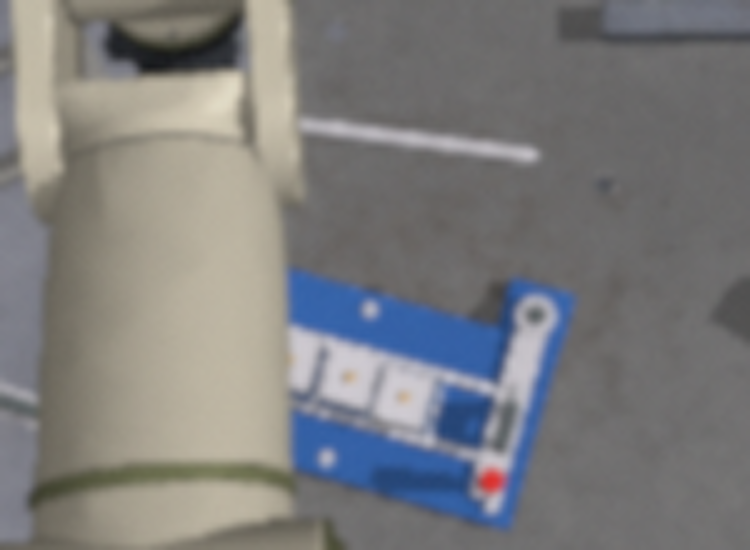

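View pics/scene3.png

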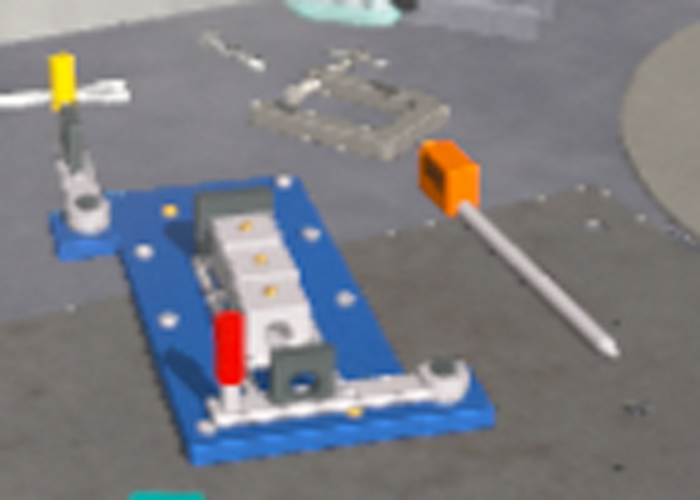

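The pictures show three knuckles flat in pockets 0–2 (scene (245,227), (260,258), (270,291)), the eye arm home, and the pin untouched. Before the pin grasp I'll check the seats in jig coordinates.

```bash
python3 - <<'E'
from m import *
o=np.array([499.3,84.5]);a=np.radians(75.3);A=np.array([[np.cos(a),np.sin(a)],[-np.sin(a),np.cos(a)]])
J=lambda p:A@(p[:2]*1e3-o)
for n in('top','scene'):
    c=dict(np.load(n+'3.npz'));H=hsv(c);P=pts(c)
    w=(H[...,0]>12)&(H[...,0]<32)&(H[...,1]>60)&(H[...,2]>120)&(P[...,2]>.035)&(P[...,2]<.06)&(P[...,0]>.45)&(P[...,0]<.53)&(P[...,1]<.16)&(P[...,1]>0)
    for k in comps(w,2):
        print(n,'nip',k.sum(),J(onz(c,[uvm(k).mean(0)],.046)[0]).round(1))
    top=(abs(P[...,2]-.044)<.004)&(P[...,0]>.45)&(P[...,0]<.53)&(P[...,1]<.16)&(P[...,1]>0)
    wt=top&(H[...,1]<50)&(H[...,2]>150)
    for k in comps(wt,10):
        q=P[k];print(n,'top',k.sum(),J(q.mean(0)).round(1),np.percentile(q[:,2],[10,50,90]).round(4))
    m=((H[...,0]<5)|(H[...,0]>174))&(H[...,1]>150)&(H[...,2]>90)&(P[...,0]<.6)&(P[...,0]>.3)&(abs(P[...,1])<.2)
    for k in comps(m,4): print(n,'red',k.sum(),J(onz(c,[uvm(k).mean(0)],.072)[0]).round(1))
E
```

```text
top top 49 [52.2 -3.8] [0.0414 0.0441 0.047 ]
top top 99 [20.7 -1.7] [0.0416 0.0443 0.0464]
top top 97 [-16.8   0.9] [0.0415 0.0443 0.0471]
top red 9 [-83.1  38.1]
scene nip 3 [56.  1.]
scene nip 4 [15.2  2. ]
scene nip 4 [-18.5   4.1]
scene top 238 [12.6  2.4] [0.0416 0.0435 0.0451]
scene red 84 [-113.9   45.1]
```

>>> {"name": "arm_command", "arguments": {
  "plan": [
    [60,[0.008,0.025,0.3],0],
    [60,[0.008,0.025,0.6],0],
    [60,[0.008,0.025,0.9],0],
    [60,[0.008,0.025,1],0],
    [60,[0.008,0.025,1],0]
  ]
}}

```text
t: 24.12
eef_pos: [0.6794, 0.1891, 0.0135]
ee_rot: [-2.339, -2.092, 0.008]
contact_force: [0.3, 0.3, -0.5]
gripper_width: 0.06
finger_force: 0.0
```

>>> {"name": "arm_command", "arguments": {
  "plan": [
    [60,[0,0,0.05],0],
    [60,[0,0,0.05],0],
    [0,[0,0,0.05],0],
    [0,[0,0,0.05],0],
    [0,[0,0,0.05],0],
    [0,[0,0,0.05],0],
    [0,[0,0,0.05],0],
    [0,[0,0,0.05],0],
    [0,[0,0,0.05],0],
    [0,[0,0,0.05],0]
  ],
  "force": 50
}}

```text
t: 24.95
eef_pos: [0.6814, 0.1901, 0.0103]
ee_rot: [-2.34, -2.095, 0.0]
contact_force: [-1.6, 0.7, 2.7]
gripper_width: 0.0218
finger_force: 49.9
```

>>> {"name": "arm_command", "arguments": {
  "plan": [
    [0,[0,0,-0.3],0],
    [0,[0,0,-0.6],0],
    [0,[0,0,-0.8],0],
    [0,[0,0,-0.8],0],
    [0,[0,0,-0.8],0]
  ]
}}

```text
t: 25.37
eef_pos: [0.6818, 0.19, 0.1068]
ee_rot: [2.34, 2.095, 0.002]
contact_force: [-1.4, 0.5, -2.9]
gripper_width: 0.0218
finger_force: 50.0
```

```bash
python3 go.py 680.5 189.5 100 -14.7
```

```text
t 25.37 p [681.8 190.  106.8] yaw -6.3 tilt [0.002 0.   ] w 21.8 F [-1.4  0.5 -2.9] q [ 0.11  0.76  0.99 -0.    1.39  0.22]
[680.5, 189.5, 100.0, -14.7] shift [-0.005 -0.01   0.056] turn 0.093
```

```bash
python3 - <<'E'
from m import *
c=dict(np.load('top0.npz'));P=pts(c)
k=(P[...,2]>.06)&(P[...,2]<.4)&(P[...,1]>.2)&(P[...,1]<.62)&(P[...,0]>.5)
for y in np.arange(.25,.6,.05):
    j=k&(abs(P[...,1]-y)<.025);print(y.round(2),(P[j].min(0).round(3),P[j].max(0).round(3)) if j.any() else None)
E
python3 go.py 579.8 397.3 107 -14.7
```

```text
0.25 None
0.3 None
0.35 (array([0.502, 0.352, 0.069]), array([0.503, 0.358, 0.072]))
0.4 None
0.45 (array([0.76 , 0.447, 0.06 ]), array([0.823, 0.475, 0.25 ]))
0.5 (array([0.733, 0.475, 0.06 ]), array([0.823, 0.525, 0.267]))
0.55 (array([0.637, 0.525, 0.06 ]), array([0.763, 0.575, 0.4  ]))
t 25.37 p [681.8 190.  106.8] yaw -6.3 tilt [0.002 0.   ] w 21.8 F [-1.4  0.5 -2.9] q [ 0.11  0.76  0.99 -0.    1.39  0.22]
[579.8, 397.3, 107.0, -14.7] shift [ 1.623 -1.035 -0.003] turn 0.093
```

>>> {"name": "arm_command", "arguments": {
  "plan": [
    [0,[0.2,-0.13,0],0],
    [0,[0.4,-0.26,0],0],
    [0,[0.6,-0.39,0],0],
    [0,[0.81,-0.52,0],0],
    [0,[0.81,-0.52,0],0]
  ]
}}

```text
t: 25.78
eef_pos: [0.6266, 0.2979, 0.1035]
ee_rot: [-2.333, -2.098, 0.006]
contact_force: [0.2, 0.3, -1.3]
gripper_width: 0.0213
finger_force: 50.0
```

>>> {"name": "arm_command", "arguments": {
  "plan": [
    [0,[0.2,-0.13,0],0.03],
    [0,[0.4,-0.26,0],0.06],
    [0,[0.6,-0.39,0],0.093],
    [0,[0.81,-0.52,0],0.093],
    [0,[0.81,-0.52,0],0.093],
    [0,[0.81,-0.52,0],0.093]
  ]
}}

```text
t: 26.28
eef_pos: [0.5776, 0.3977, 0.1038]
ee_rot: [-2.484, -1.922, 0.005]
contact_force: [1.2, 0.8, -2.5]
gripper_width: 0.0214
finger_force: 49.9
```

```bash
python3 go.py 579.8 397.3 33.3 -14.7
```

```text
t 26.28 p [577.6 397.7 103.8] yaw -14.6 tilt [-0.003 -0.002] w 21.4 F [ 1.2  0.8 -2.5] q [ 0.43  0.75  1.01 -0.    1.38  0.69]
[579.8, 397.3, 33.3, -14.7] shift [0.003 0.02  0.588] turn 0.002
```

Lower to bore height and look with both cameras.

>>> {"name": "arm_command", "arguments": {
  "plan": [
    [0,[0.003,0.01,0.2],0],
    [0,[0.003,0.01,0.4],0],
    [0,[0.003,0.01,0.56],0],
    [0,[0.003,0.01,0.58],0],
    [0,[0.003,0.01,0.58],0],
    [0,[0.003,0.01,0.58],0]
  ]
}}

```text
t: 26.78
eef_pos: [0.581, 0.3964, 0.0371]
ee_rot: [2.488, 1.918, 0.001]
contact_force: [-0.5, 0.4, -1.6]
gripper_width: 0.0215
finger_force: 50.0
```

```bash
python3 go.py 579.8 397.3 33.3 -14.7
python3 - <<'E'
from m import *
o=np.array([499.3,84.5]);a=np.radians(75.3);A=np.array([[np.cos(a),np.sin(a)],[-np.sin(a),np.cos(a)]])
J=lambda p:(p[:,:2]*1e3-o)@A.T
for n in('top','scene'):
    c=cam(n);np.savez(n+'4.npz',**c);H=hsv(c);P=pts(c)
    Q=J(P.reshape(-1,3)).reshape(*P.shape[:2],2);Z=P[...,2]
    rod=(abs(Q[...,1])<15)&(Q[...,0]>105)&(Q[...,0]<297)&(Z>.018)&(Z<.045)
    q=onz(c,uvm(rod),.028); j=J(q); z=Z[rod]
    f=np.polyfit(j[:,0],j[:,1],1); fz=np.polyfit(Q[...,0][rod],z*1e3,1)
    print(n,'rod',rod.sum(),'x',j[:,0].min().round(1),j[:,0].max().round(1),'y@114,280',np.polyval(f,[114,280]).round(2),'z@',np.polyval(fz,[114,280]).round(1))
    post=(Q[...,0]>74)&(Q[...,0]<94)&(abs(Q[...,1])<30)&(abs(Z-.054)<.004)
    if post.any(): print(' post top',post.sum(),Q[post].mean(0).round(1),Q[post].min(0).round(1),Q[post].max(0).round(1))
    kt=(H[...,1]<50)&(H[...,2]>150)&(Q[...,0]>-40)&(Q[...,0]<76)&(abs(Q[...,1])<25)&(abs(Z-.044)<.004)
    for k in comps(kt,15): print(' kn',k.sum(),Q[k].mean(0).round(1))
c=dict(np.load('scene4.npz'));save('scene4',c['color'][150:260,190:340],5)
E
```

```text
t 26.78 p [581.  396.4  37.1] yaw -14.7 tilt [0.001 0.   ] w 21.5 F [-0.5  0.4 -1.6] q [ 0.43  0.82  1.07 -0.    1.25  0.69]
[579.8, 397.3, 33.3, -14.7] shift [ 0.004 -0.011  0.032] turn -0.000
top rod 176 x 115.9 297.1 y@114,280 [-1.43 -3.47] z@ [34.4 36.4]
 post top 44 [85.8 -1.5] [ 80.8 -22.9] [90.7 20.8]
 kn 94 [59.9 -3.8]
 kn 96 [20.8 -2.4]
 kn 99 [-16.2   0.2]
scene rod 82 x 140.6 326.9 y@114,280 [-0.98 -2.55] z@ [35.3 36. ]
 post top 44 [80.8  1.9] [ 74.1 -20. ] [90.5 23.4]
 kn 242 [12.9  2.1]
```

View pics/scene4.png

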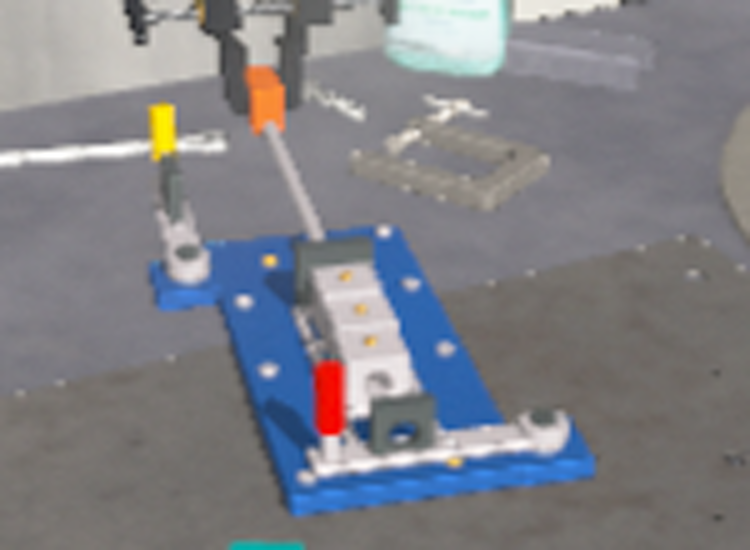

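>>> {"name": "arm_command", "arguments": {
  "plan": [
    [0,[0,0,0.03],0],
    [0,[0,0,0.03],0],
    [0,[-0.08,0,0.035],0],
    [0,[-0.16,0,0.035],0],
    [0,[-0.24,0,0.035],0],
    [0,[-0.3,0,0.035],0],
    [0,[-0.35,0,0.035],0],
    [0,[-0.35,0,0.035],0]
  ]
}}

```text
t: 27.55
eef_pos: [0.5695, 0.3555, 0.0326]
ee_rot: [2.488, 1.918, -0.0]
contact_force: [0.4, 0.9, -2.3]
gripper_width: 0.0212
finger_force: 49.9
```

```bash
cat > j.py <<'E'
from go import *
o,p,M=state();a=np.radians(75.3);A=np.array([[np.cos(a),np.sin(a)],[-np.sin(a),np.cos(a)]])
print('jig xy',(A@(p[:2]-[499.3,84.5])).round(1),'z',p[2].round(1),'F jig',(A@o['contact_force'][:2]).round(1),o['contact_force'][2].round(1),'T',o['wrist_torque'].round(2),'w',o['gripper_width'])
E
python3 j.py
```

```text
jig xy [280.    0.9] z 32.6 F jig [ 0.9 -0.1] -2.3 T [ 0.06 -0.    0.01] w 0.02124863816299085
```

>>> {"name": "arm_command", "arguments": {
  "plan": [
    [0,[-0.06,0,0],0],
    [0,[-0.12,0,0],0],
    [0,[-0.18,0,0],0],
    [0,[-0.24,0,0],0],
    [0,[-0.3,0,0],0],
    [0,[-0.36,0,0],0],
    [0,[-0.36,0,0],0]
  ]
}}

```text
t: 28.13
eef_pos: [0.5583, 0.3132, 0.0324]
ee_rot: [-2.488, -1.918, 0.001]
contact_force: [0.5, 0.9, -1.4]
gripper_width: 0.0214
finger_force: 49.9
```

```bash
python3 j.py
```

```text
jig xy [236.2   1. ] z 32.4 F jig [ 1.  -0.3] -1.4 T [-0.03  0.12 -0.06] w 0.02141001734579264
```

>>> {"name": "arm_command", "arguments": {
  "plan": [
    [0,[-0.06,0,0],0],
    [0,[-0.12,0,0],0],
    [0,[-0.18,0,0],0],
    [0,[-0.24,0,0],0],
    [0,[-0.3,0,0],0],
    [0,[-0.36,0,0],0],
    [0,[-0.4,0,0],0],
    [0,[-0.4,0,0],0]
  ]
}}

```text
t: 28.8
eef_pos: [0.5462, 0.2672, 0.0324]
ee_rot: [-2.488, -1.918, 0.001]
contact_force: [0.7, 0.5, -2.2]
gripper_width: 0.0215
finger_force: 49.9
```

```bash
python3 j.py
```

```text
jig xy [188.6   1. ] z 32.4 F jig [ 0.6 -0.5] -2.2 T [0.01 0.09 0.08] w 0.02146639751305266
```

>>> {"name": "arm_command", "arguments": {
  "plan": [
    [0,[-0.06,0,0],0],
    [0,[-0.12,0,0],0],
    [0,[-0.18,0,0],0],
    [0,[-0.24,0,0],0],
    [0,[-0.3,0,0],0],
    [0,[-0.36,0,0],0],
    [0,[-0.4,0,0],0],
    [0,[-0.45,0,0],0],
    [0,[-0.45,0,0],0]
  ]
}}

```text
t: 29.55
eef_pos: [0.5325, 0.215, 0.0324]
ee_rot: [-2.488, -1.918, 0.001]
contact_force: [-0.6, 0.3, -2.4]
gripper_width: 0.022
finger_force: 49.9
```

```bash
python3 j.py
```

```text
jig xy [134.6   1. ] z 32.4 F jig [0.1 0.6] -2.4 T [-0.01  0.06  0.07] w 0.021982637094922878
```

>>> {"name": "arm_command", "arguments": {
  "plan": [
    [0,[-0.04,0,0],0],
    [0,[-0.08,0,0],0],
    [0,[-0.12,0,0],0],
    [0,[-0.15,0,0],0],
    [0,[-0.165,0,0],0],
    [0,[-0.175,0,0],0],
    [0,[-0.175,0,0],0]
  ]
}}

```text
t: 30.13
eef_pos: [0.5273, 0.1954, 0.0324]
ee_rot: [2.488, 1.919, 0.0]
contact_force: [-0.0, -0.2, -1.7]
gripper_width: 0.0219
finger_force: 50.0
```

```bash
python3 j.py
```

```text
jig xy [114.4   1.1] z 32.4 F jig [-0.2 -0.1] -1.7 T [0.   0.08 0.07] w 0.02185840113774146
```

>>> {"name": "arm_command", "arguments": {
  "plan": [
    [0,[-0.01,0,0],0],
    [0,[-0.02,0,0],0],
    [0,[-0.03,0,0],0],
    [0,[-0.04,0,0],0],
    [0,[-0.045,0,0],0],
    [0,[-0.045,0,0],0]
  ]
}}

```text
t: 30.63
eef_pos: [0.5263, 0.1919, 0.0324]
ee_rot: [-2.486, -1.918, -0.005]
contact_force: [2.4, 10.5, -4.6]
gripper_width: 0.0216
finger_force: 50.0
```

```bash
python3 j.py
```

```text
jig xy [110.8   1.1] z 32.4 F jig [10.8  0.4] -4.6 T [ 1.64 -0.25  0.04] w 0.02158626010270527
```

>>> {"name": "arm_command", "arguments": {
  "plan": [
    [0,[0,0,0.01],0],
    [0,[0,0,0.02],0],
    [0,[0,0,0.02],0],
    [45,[0,0,0.02],0],
    [45,[0,0,0.02],0],
    [45,[0,0,0.02],0],
    [45,[0.01,0,0],0],
    [45,[0.01,0,-0.3],0],
    [45,[0.01,0,-0.6],0],
    [45,[0.01,0,-0.9],0],
    [45,[0.01,0,-0.9],0]
  ]
}}

```text
t: 31.55
eef_pos: [0.5289, 0.192, 0.1471]
ee_rot: [2.483, 1.915, 0.016]
contact_force: [1.5, 0.3, 0.2]
gripper_width: 0.0448
finger_force: 0.0
```

```bash
python3 go.py 495 350 140 75.3
python3 - <<'E'
from m import *
c=cam('scene'); np.savez('scene5.npz',**c); save('scene5',c['color'][150:260,190:340],5)
E
```

```text
t 31.55 p [528.9 192.  147.1] yaw -14.7 tilt [0.012 0.002] w 44.8 F [1.5 0.3 0.2] q [ 0.14  0.48  1.42 -0.    1.23  0.39]
[495.0, 350.0, 140.0, 75.3] shift [ 1.202 -0.608  0.058] turn -1.000
```

View pics/scene5.png

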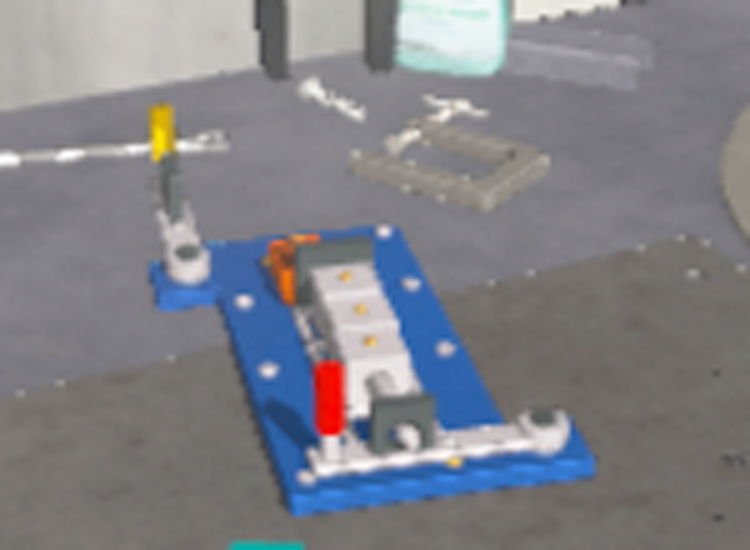

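The crop shows the pin tip through the eye at (408,437). The orange handle is against the post but has rolled to one side, at (282,270), which leaves the rod's axis where it was. Next is the keeper.

>>> {"name": "arm_command", "arguments": {
  "plan": [
    [50,[0.2,-0.1,0],0],
    [50,[0.4,-0.2,0],0],
    [50,[0.6,-0.31,0],0],
    [50,[0.6,-0.31,0],0]
  ]
}}

```text
t: 31.93
eef_pos: [0.5067, 0.2738, 0.1391]
ee_rot: [-2.483, -1.922, 0.003]
contact_force: [-0.7, 0.3, -0.0]
gripper_width: 0.0499
finger_force: 0.0
```

>>> {"name": "arm_command", "arguments": {
  "plan": [
    [50,[0.2,-0.1,0],0.07],
    [50,[0.4,-0.2,0],0.14],
    [50,[0.61,-0.3,0],0.21],
    [50,[0.61,-0.3,0],0.28],
    [50,[0.61,-0.3,0],0.35],
    [50,[0.61,-0.3,0],0.42],
    [50,[0.61,-0.3,0],0.49],
    [50,[0.61,-0.3,0],0.5],
    [50,[0.61,-0.3,0],0.5]
  ]
}}

```text
t: 32.68
eef_pos: [0.4922, 0.35, 0.1394]
ee_rot: [3.031, 0.824, -0.002]
contact_force: [0.3, -0.1, -0.9]
gripper_width: 0.0499
finger_force: 0.0
```

```bash
python3 go.py 495 352 55 -60
python3 - <<'E'
from m import *
o=np.array([499.3,84.5]);a=np.radians(75.3);A=np.array([[np.cos(a),np.sin(a)],[-np.sin(a),np.cos(a)]])
J=lambda p:(p[:,:2]*1e3-o)@A.T
for n in('top','scene'):
    c=cam(n);np.savez(n+'6.npz',**c);H=hsv(c);P=pts(c)
    m=(H[...,0]>5)&(H[...,0]<17)&(H[...,1]>150)&(H[...,2]>80)&(P[...,2]<.08)&(P[...,0]<.62)
    for k in comps(m,8):
        j=J(P[k]);print(n,k.sum(),j.min(0).round(1),j.max(0).round(1),np.percentile(P[k][:,2],[5,50,95]).round(3))
save('top6',c['color'],1) if 0 else save('top6',dict(np.load('top6.npz'))['color'][170:260,190:330],5)
E
```

```text
t 32.68 p [492.2 350.  139.4] yaw -59.6 tilt [-0.001 -0.001] w 49.9 F [ 0.3 -0.1 -0.9] q [ 0.42  0.56  1.29 -0.    1.29  1.46]
[495.0, 352.0, 55.0, -60.0] shift [ 0.03  -0.003  0.704] turn 0.004
top 114 [90.7 -1.7] [133.8  27.1] [0.032 0.036 0.04 ]
scene 40 [86.1 19.7] [132.   30.2] [0.015 0.03  0.035]
```

View pics/top6.png

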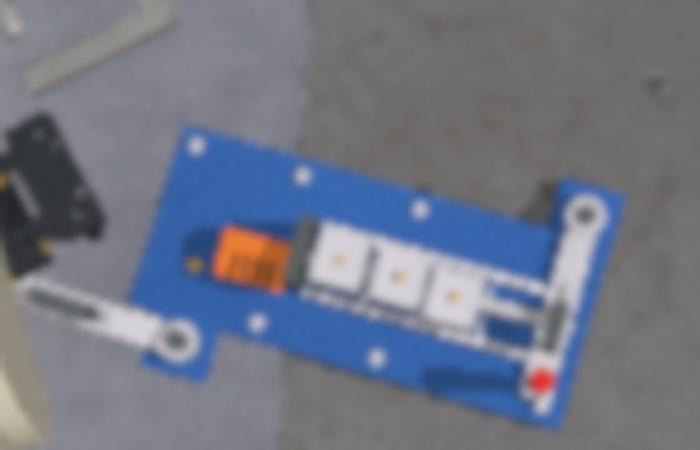

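The top view shows the pin's rod through all the knuckles and the eye (510–555,310), with the handle against the post (215–290,258). Now I'll pinch the keeper knob.

>>> {"name": "arm_command", "arguments": {
  "plan": [
    [50,[0.025,0,0.2],0],
    [50,[0.025,0,0.4],0],
    [50,[0.025,0,0.6],0],
    [50,[0.025,0,0.7],0],
    [50,[0.025,0,0.7],0],
    [0,[0.025,0,0.7],0],
    [0,[0.025,0,0.7],0],
    [0,[0.025,0,0.7],0],
    [0,[0.025,0,0.7],0],
    [0,[0.025,0,0.7],0],
    [0,[0.025,0,0.7],0]
  ],
  "force": 20
}}

```text
t: 33.7
eef_pos: [0.4952, 0.3525, 0.057]
ee_rot: [-3.032, -0.821, -0.003]
contact_force: [0.8, 2.6, 2.2]
gripper_width: 0.0151
finger_force: 20.0
```

```bash
python3 - <<'E'
from go import *
o,p,M=state(); print(p,o['gripper_width'],o['contact_force'],o['finger_force'],o['q'])
h=np.array([462.3,243]); d=p[:2]-h; r=np.hypot(*d); a0=np.arctan2(d[1],d[0]); print('r',r,np.degrees(a0))
a1=np.radians(-14.7)-.04
A=np.linspace(a0,a1,19)[1:]
for rr in [np.linspace(r,min(max(r,113),115),18)]:
  for a,ri in zip(A,rr):
    q=np.r_[h+ri*np.array([np.cos(a),np.sin(a)]),p[2]]; print((M.T@(q-p)/120).round(2)[:2],q.round(1))
E
```

```text
[495.24702884 352.54312251  57.03690573] 0.015081919362114988 [0.78348392 2.58186732 2.15730871] 20.00058889389038 [4.23924311e-01 6.56363151e-01 1.37614271e+00 5.42894848e-04
 1.10716744e+00 1.46547044e+00]
r 114.39056953673307 73.26041219614339
[0.05 0.06] [504.7 349.2  57. ]
[0.1  0.13] [513.8 345.1  57. ]
[0.14 0.2 ] [522.5 340.2  57. ]
[0.18 0.28] [530.8 334.6  57. ]
[0.21 0.36] [538.6 328.3  57. ]
[0.23 0.44] [545.7 321.3  57. ]
[0.25 0.52] [552.2 313.7  57. ]
[0.25 0.6 ] [558.1 305.5  57. ]
[0.25 0.69] [563.2 296.9  57. ]
[0.25 0.77] [567.5 287.9  57. ]
[0.23 0.85] [571.  278.6  57. ]
[0.21 0.93] [573.7 268.9  57. ]
[0.18 1.01] [575.6 259.1  57. ]
[0.15 1.09] [576.5 249.1  57. ]
[0.11 1.16] [576.6 239.1  57. ]
[0.06 1.23] [575.8 229.1  57. ]
[0.01 1.29] [574.2 219.3  57. ]
[-0.05  1.35] [571.7 209.6  57. ]
```

>>> {"name": "arm_command", "arguments": {
  "plan": [
    [0,[0.05,0.06,0],0],
    [0,[0.1,0.13,0],0],
    [0,[0.14,0.2,0],0],
    [0,[0.18,0.28,0],0],
    [0,[0.21,0.36,0],0],
    [0,[0.23,0.44,0],0],
    [0,[0.25,0.52,0],0],
    [0,[0.25,0.6,0],0],
    [0,[0.25,0.69,0],0],
    [0,[0.25,0.77,0],0],
    [0,[0.23,0.85,0],0],
    [0,[0.21,0.93,0],0]
  ]
}}

```text
t: 34.7
eef_pos: [0.5732, 0.2674, 0.0564]
ee_rot: [3.032, 0.821, -0.0]
contact_force: [1.3, 2.2, 3.3]
gripper_width: 0.0152
finger_force: 20.0
```

>>> {"name": "arm_command", "arguments": {
  "plan": [
    [0,[-0.03,0.08,0],0],
    [0,[-0.06,0.16,0],0],
    [0,[-0.1,0.23,0],0],
    [0,[-0.15,0.3,0],0],
    [0,[-0.2,0.36,0],0],
    [0,[-0.24,0.4,0],0],
    [0,[-0.24,0.4,0],0]
  ]
}}

```text
t: 35.28
eef_pos: [0.5726, 0.2153, 0.0564]
ee_rot: [-3.026, -0.818, -0.008]
contact_force: [4.2, 23.6, -3.3]
gripper_width: 0.015
finger_force: 20.0
```

```bash
python3 j.py
```

```text
jig xy [145.2 -37.7] z 56.4 F jig [23.9  1.9] -3.3 T [ 3.74 -0.58 -0.16] w 0.015030474205609578
```

>>> {"name": "arm_command", "arguments": {
  "plan": [
    [0,[0,0,0],0],
    [40,[0,0,0],0],
    [40,[0,0,0],0],
    [40,[0,0,0],0],
    [40,[0,0,-0.3],0],
    [40,[0,0,-0.6],0],
    [40,[0,0,-1],0],
    [40,[0,0,-1],0]
  ]
}}

```text
t: 35.95
eef_pos: [0.5743, 0.2121, 0.1832]
ee_rot: [3.031, 0.82, 0.016]
contact_force: [0.2, -0.4, 1.0]
gripper_width: 0.0402
finger_force: 0.0
```

>>> {"name": "arm_command", "arguments": {
  "plan": [
    [40,[0.3,0,0],0],
    [40,[0.6,0,0],0],
    [40,[0.9,0,0],0],
    [40,[0.9,0,0],0]
  ]
}}

```text
t: 36.28
eef_pos: [0.6691, 0.2681, 0.1736]
ee_rot: [3.032, 0.821, -0.0]
contact_force: [-0.1, 0.5, -1.1]
gripper_width: 0.0402
finger_force: 0.0
```

>>> {"name": "arm_command", "arguments": {
  "plan": [
    [40,[0.3,0,0],0],
    [40,[0.6,0,0],0],
    [40,[0.9,0,0],0],
    [40,[0.9,0,0],0],
    [40,[0.9,0,0],0],
    [40,[0.9,0,0],0]
  ]
}}

```text
t: 36.78
eef_pos: [0.7587, 0.3207, 0.1749]
ee_rot: [3.032, 0.82, -0.003]
contact_force: [-0.7, -0.0, -0.2]
gripper_width: 0.0397
finger_force: 0.0
```

```bash
python3 j.py; python3 - <<'E'
from m import *
o=np.array([499.3,84.5]);a=np.radians(75.3);A=np.array([[np.cos(a),np.sin(a)],[-np.sin(a),np.cos(a)]])
J=lambda p:(p[:,:2]*1e3-o)@A.T
c=cam('top');H=hsv(c);P=pts(c)
for nm,m,z in(('yel',(H[...,0]>20)&(H[...,0]<35)&(H[...,1]>150),.072),('red',((H[...,0]<5)|(H[...,0]>174))&(H[...,1]>150),.072),('org',(H[...,0]>5)&(H[...,0]<17)&(H[...,1]>150),.036)):
    m=m&(H[...,2]>90)&(P[...,0]>.4)&(P[...,0]<.62)&(abs(P[...,1]-.1)<.28)&(P[...,2]<.1)
    for k in comps(m,5): print(nm,k.sum(),J(onz(c,[uvm(k).mean(0)],z)).round(1),J(P[k]).min(0).round(1),J(P[k]).max(0).round(1))
s=cam('scene')
a1=cv2.resize(c['color'][170:260,190:330],(700,450),interpolation=cv2.INTER_CUBIC);cv2.imwrite('pics/end.png',a1[...,::-1])
save('ends',s['color'][150:260,190:340],5)
E
```

```text
jig xy [ 294.3 -190.9] z 174.9 F jig [-0.2  0.6] -0.2 T [-0.07  0.19  0.  ] w 0.03970980785561511
yel 13 [[144.9 -37.9]] [140.3 -43.2] [150.9 -33.1]
red 9 [[-83.1  38.1]] [-87.   34.2] [-78.3  41.9]
org 111 [[113.2  12.8]] [92.3 -1.8] [133.6  26.9]
```

View pics/end.png

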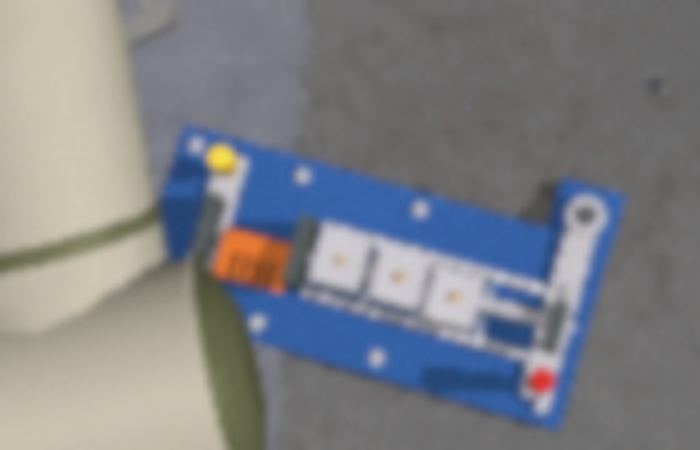

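View pics/ends.png

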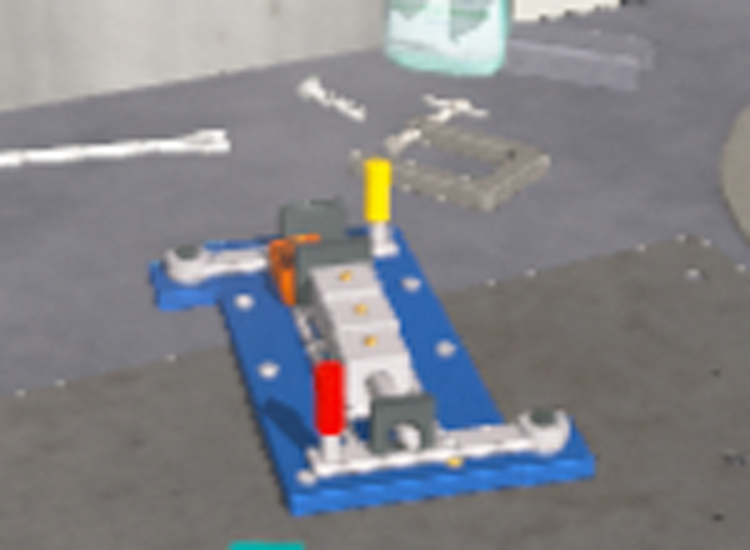

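Both pictures show the keeper behind the handle (yellow knob (221,158), jig x 145), the eye arm home and the pin through. I'm handing in.

```bash
python3 -c "
from rig import ctrl
print(ctrl.close_job())"
```

```text
the job is handed in; nothing more can be done
None
```

I set up the jig and handed it in at about 37 s of 208 s: the eye arm is home, all three knuckles present are in pockets 0–2, the pin is through to the post and the keeper is home behind its handle; no verdict came back.

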